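# Build up an oil test cell on the block heater

### The job

Build up the oil test cell on the block heater, in this order: seat the wide-bore black ring in the heater's round well, stand the deep steel cup inside the ring on the floor of the well, put the lid on the cup, and last draw the temperature probe straight up out of its stand, without tipping the stand over, and lower it through the hole in the lid until its black head rests on the lid's collar. Everything must be fully down, upright and let go; leave the narrow-bore ring, the shallow cup, the bottle and the jar where they are.

Things in the scene. Friction and masses are not known exactly. Their poses are not given: they have to be found in the camera images.
- heater: low block heater, fixed to the bench: 124 x 124 mm square, 45 mm high, pale housing with a blue control panel on its -x side and an aluminium top with a dark-floored round well in the middle, 71 mm in diameter and 10 mm deep (its floor is 35 mm above the origin). Origin: centre of the underside, on the well's axis; z up
- ring: loose black plastic ring with the wide bore (thin wall): outside diameter 64 mm, bore 56 mm, 25 mm high, about 60 g, open at both ends, lying flat. Origin: centre of its underside; z along its axis, up
- spare_ring: bystander: loose black plastic ring with the narrow bore (thick wall): outside diameter 64 mm, bore 26 mm, 25 mm high. Origin: centre of its underside
- cup: the deep cup: loose plain steel cup, straight-sided, outside diameter 50 mm, inside diameter 45 mm, 60 mm high, floor 4 mm thick, about 220 g, standing open side up. Origin: centre of its underside; z up
- spare_cup: bystander: the shallow cup, like the deep one (outside diameter 50 mm) but only 30 mm high. Origin: centre of its underside
- lid: loose round metal lid, about 110 g, lying spigot down. From the bottom: spigot 38 mm in diameter, 6 mm high (drops into the cup); aluminium disc 56 mm in diameter, 5 mm thick (rests on the cup's rim); dark steel collar to grip, 26 mm in diameter, 22 mm high. 33 mm high overall; a 14 mm hole runs right through. Origin: centre of the spigot's underside; z up
- stand: light free-standing grey plastic stand for the probe, about 60 g, loose: round foot 64 mm in diameter and 5 mm thick with an upright tube, 26 mm outside and 12 mm bore, whose mouth is 75 mm above the bench. Origin: centre of its underside; z up
- probe: loose temperature probe, about 50 g, standing upright in the stand's tube: bare steel stem 8 mm in diameter and 70 mm long with a tapered foot, topped by a black round head 22 mm in diameter and 42 mm high, the underside of which rests on the tube's mouth. Origin: tip of the stem (head from 70 to 112 mm above it); z up along the stem
- bottle: bystander: closed amber glass bottle, 52 mm in diameter, 120 mm high, loose. Origin: centre of its underside
- jar: bystander: closed amber glass jar, 60 mm in diameter, 70 mm high, loose. Origin: centre of its underside

How it is judged (in metres and radians):
On the way, in this order (a step that is already met when the one before it is completed fails the run):
1. the wide-bore ring lies flat on the floor of the heater's well (horizontal distance between ring and heater below 0.008 m and z of ring in the frame of heater between 0.032 and 0.038 m and angle between ring's own z axis and vertical below 0.08 rad), for 0.2 s.
2. the deep cup stands inside the ring on the floor of the well (all of step 1 and horizontal distance between cup and heater below 0.01 m and z of cup in the frame of heater between 0.032 and 0.038 m and angle between cup's own z axis and vertical below 0.08 rad and horizontal distance between cup and ring below 0.008 m), for 0.2 s.
3. the lid sits level on the cup (all of step 2 and horizontal distance between lid and cup below 0.008 m and z of lid in the frame of cup between 0.051 and 0.057 m and angle between lid's own z axis and vertical below 0.08 rad), for 0.2 s.
4. the probe stands in the lid, its head down on the collar (all of step 3 and horizontal distance between probe and lid below 0.008 m and z of probe in the frame of lid between -0.04 and -0.034 m and angle between probe's own z axis and vertical below 0.08 rad), for 0.2 s.
At the end, for the whole second after the job is handed in: Ring and deep cup on the well's floor (axes within 8 and 10 mm, cup within 8 of the ring), lid on the cup and probe's head on the lid's collar (within 8 mm), each within 3 mm in height and 0.08 rad of upright; stand upright (0.15 rad); all at rest (all of step 4 and angle between stand's own z axis and vertical below 0.15 rad and linear speed of each of ring, cup, lid, probe, stand below 0.02 m/s); the robot touches nothing.
It fails at once if the stand is tipped by more than 0.3 rad (angle between stand's own z axis and vertical above 0.3 rad).
It fails at once if the narrow-bore ring is moved by more than 30 mm or tipped over (distance of spare_ring from where it was at the start of the episode above 0.03 m or angle between spare_ring's own z axis and vertical above 0.5 rad).
It fails at once if the shallow cup is moved by more than 30 mm or tipped over (distance of spare_cup from where it was at the start of the episode above 0.03 m or angle between spare_cup's own z axis and vertical above 0.5 rad).
It fails at once if the bottle is moved by more than 30 mm or tipped over (distance of bottle from where it was at the start of the episode above 0.03 m or angle between bottle's own z axis and vertical above 0.5 rad).
It fails at once if the jar is moved by more than 30 mm or tipped over (distance of jar from where it was at the start of the episode above 0.03 m or angle between jar's own z axis and vertical above 0.5 rad).
It also fails if it takes over 128 s, if anything falls off the work surface, if the arm or the gripper's body presses on something with over 40 N, if the wrist force passes 120 N, or if a joint passes its speed limit or range.

### The arm

A 6-joint arm with a two-finger parallel gripper is mounted at the origin on the work surface. World frame = base frame: x ahead of the robot, y to its left, z up, the work surface at z = 0. Lengths are in m, angles in degrees, forces in N, time in s.
With the tool pointing down it reaches from about 0.35 to 0.875 m from the base axis. Payload 4.2 kg.
Tool frame: the origin (TCP) lies midway between the tips of the shut fingers; the grasp point (between the pads) lies 19 mm behind it; z points along the fingers, y is the line along which they close (so a half turn about z gives the same grasp; the last joint's range is limited). The gripper opens to 87 mm and grips with 3 to 60 N. Pads are 19 mm wide; open, the fingers measure 117 mm over their backs; the gripper's body (75 mm by 190 mm) begins 51 mm behind the grasp point.
Start: joints at [85.978, 22.042, 0.453, 0, -68.411, -14.817], TCP at [0.202, 0.592, 0.223] pointing down, gripper open.
Joint ranges: [-179.83, 179.83], [-69.29, 118.12], [-61.27, 80.66], [-181.25, 117.63], [-171.15, -9.14], [-177.46, 177.46]. Speed limits (degrees/s): [159.86, 159.86, 180, 180, 180, 180].

### API

Orientations are given as a 3x3 rotation matrix whose columns are the frame's x, y, z axes.
In Python, from station import * gives the robot as it stands. The module is installed in compiled form; this text tells all that it offers.
- The arm moves only by the tool servo_tool, never from a script. Its argument "deltas" is a list of rows, each an object of numbers: "tx", "ty", "tz": the shift along the tool's x, y, z in mm; "ax", "ay", "az": the turn, a rotation vector about the tool's x, y, z in rad; "claw": the finger opening in mm, from 0 to 87. In form: [{"tx": .., "ty": .., "tz": .., "ax": .., "ay": .., "az": .., "claw": ..}, ...]. A call has 1 to 12 rows; each row is the pose to reach, as a shift and turn from the pose commanded when the call began, along the tool's axes at that moment; what a row does not reach only later rows make up. A row lasts 1/12 s, in which the tool goes at most 41.7 mm and 7.16 degrees, less where a joint would pass 70% of its speed; a pose out of reach is approached as far as the arm can. A call with a gripper value outside its range is refused whole. The fingers move at their own pace and stop on an object; the grip force is fixed at half the most. Time passes only in rows, so rows that repeat a pose let the fingers close. It gives the time, the measured TCP pose, the force, the opening and the grip force at its end, in the units of the state.
- sense(): the state, without advancing time (a new reading comes with each control period).
- capture(name): name is "side" or "top"; returns the picture (384x512x3 uint8, blue, green, red); there is no depth.
- calibration(name): a dict with "fx", "fy", "cx", "cy" (pixels), "cam_to_world" (4x4, takes a point from camera to world coordinates). Camera axes: x right, y down, z forward; pixel columns grow to the right and rows downward; lengths in m; the calibration is good to about 2 mm. A picture is of the moment at which its call begins. calibration takes no time and is no camera call.
- finish_job(): hands the job in; it is judged then, once.
Trained networks look in the newest picture that a camera, given by its name, has taken for a name from the list of things; names that differ only in an ending like _2 or _b are one class to them, and where a whole thing is asked for, a point or a joint stands for the part that bears it (a point fixed in the world has none). Each returns a list of dicts, best first, with "confidence" (0 to 1); they miss things now and then, are a little off and sometimes report something else, mostly with a low value. They report only what shows in the picture. A call takes as long as a camera call.
- recognise(label, camera): "xyz" ([x, y, z] in m, in the coordinates of the camera as it stood for that picture, good to about 4 mm: the middle of the surface that is visible of it).
- trace(label, camera): "mask" (384x512 bool, what is visible of it).
The state is a dict: "time_s": time; "joints": joint angles; "joint_velocities": joint speeds; "effort": joint torques, N m; "tcp_pos": TCP position; "ee_rot": TCP orientation; "wrist_force": force on the tool from outside, world axes, zero at the start; "moment": the same for the moment, N m; "gripper_width": opening from 0.0 (shut) to 1.0 (fully open); "gripper_force": force on a finger pad.
Only numpy, scipy, OpenCV 4.12 (cv2) and the standard library are available. Lean on these libraries where they do the work, as an engineer would, in place of code of your own. Each camera call takes 0.05 s, during which the arm holds its last target. There are 200 camera calls.

## Working session

There is one attempt and no reset: what is moved stays moved. The work goes in short steps, Python scripts to look and compute and a tool call to move; the robot and the scene stay as the last step left them, time stands still between calls to the robot, and variables do not carry over. Pictures are saved under pics/ and viewed, at most 14 in all, crops included, and the job is handed in when it is done.

Besides the shell and the picture viewer there is one more tool, called after "Call:" by a JSON object that holds its "api" and its "payload", one argument or row to a line. servo_tool: Moves the arm, as the interface text tells. Its arguments: {"type":"object","properties":{"deltas":{"type":"array","items":{"type":"object","properties":{"tx":{"type":"number"},"ty":{"type":"number"},"tz":{"type":"number"},"ax":{"type":"number"},"ay":{"type":"number"},"az":{"type":"number"},"claw":{"type":"number"}}}}},"required":["deltas"]}

```bash
mkdir -p pics; python3 - <<'E'
from station import *
import cv2,numpy as np
s=sense();print(s['time_s'],s['tcp_pos'],np.round(s['ee_rot'],4).tolist(),s['gripper_width'])
for n in('side','top'):
    cv2.imwrite(f'pics/{n}0.png',capture(n))
    c=calibration(n);print(n,c['fx'],c['fy'],c['cx'],c['cy'],np.round(c['cam_to_world'],4).tolist())
    T=np.array(c['cam_to_world'])
    for l in 'heater ring spare_ring cup spare_cup lid stand probe bottle jar'.split():
        for d in recognise(l,n)[:2]:
            print(n,l,round(d['confidence'],2),np.round(T[:3,:3]@d['xyz']+T[:3,3],3))
E
```

```text
0.0 [0.20159343 0.59096004 0.22146772] [[0.9464, -0.3231, -0.0006], [-0.3231, -0.9464, -0.002], [0.0001, 0.0021, -1.0]] 0.9969901431860534
side 450.36919307952013 450.36919307952013 254.9065482837671 188.55228487625442 [[0.6973, -0.4545, 0.5542, -0.0966], [-0.7167, -0.4353, 0.5448, -0.6351], [-0.0064, -0.7771, -0.6293, 0.7771], [0.0, 0.0, 0.0, 1.0]]
side heater 0.8 [0.475 0.012 0.048]
side heater 0.34 [0.562 0.225 0.016]
side ring 0.93 [0.39  0.263 0.011]
side spare_ring 0.89 [ 0.581 -0.22   0.027]
side cup 0.81 [0.506 0.38  0.038]
side cup 0.62 [ 0.378 -0.252  0.106]
side spare_cup 0.53 [0.559 0.227 0.016]
side lid 0.89 [ 0.491 -0.398  0.016]
side stand 0.8 [ 0.377 -0.259  0.007]
side probe 0.45 [ 0.378 -0.254  0.108]
side bottle 0.57 [0.751 0.082 0.057]
side jar 0.73 [ 0.748 -0.097  0.044]
top 359.06019147099624 359.06019147099624 258.13679591654477 192.66621381676708 [[-0.0051, -0.9943, 0.1061, 0.4647], [-0.9996, 0.0019, -0.0297, 0.0274], [0.0293, -0.1062, -0.9939, 1.0389], [0.0, 0.0, 0.0, 1.0]]
top heater 0.76 [0.494 0.022 0.049]
top ring 0.6 [0.393 0.271 0.028]
top spare_ring 0.9 [ 0.592 -0.212  0.028]
top cup 0.95 [0.514 0.409 0.029]
top cup 0.49 [ 0.504 -0.389  0.006]
top spare_cup 0.57 [0.564 0.23  0.001]
top lid 0.54 [ 0.502 -0.387  0.005]
top stand 0.16 [ 0.594 -0.212  0.026]
top probe 0.47 [ 0.389 -0.244  0.115]
top bottle 0.95 [0.757 0.088 0.082]
top bottle 0.23 [ 0.565  0.227 -0.001]
top jar 0.58 [ 0.764 -0.088  0.071]
```

View pics/side0.png

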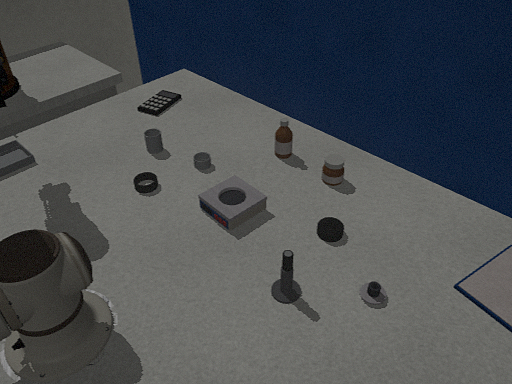

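View pics/top0.png

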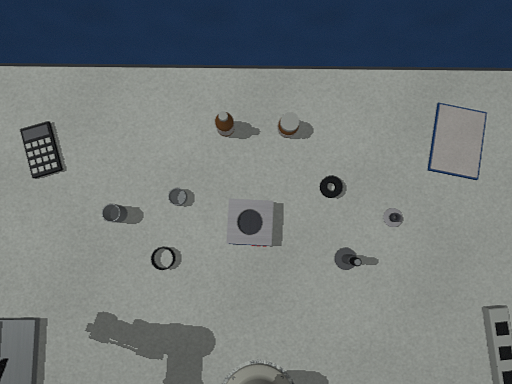

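```bash
cat >h.py <<'E'
from station import *
import cv2,numpy as np
from scipy.optimize import least_squares
# stacks: (radius, z0, z1) above the reference point
M=dict(ring=[(32,0,25)],cup=[(25,0,60)],lid=[(28,6,11),(13,11,33)],probe=[(11,70,112)],stand=[(32,0,5)],
 heater='box',spare_ring=[(32,0,25)],spare_cup=[(25,0,30)],bottle=[(26,0,120)],jar=[(30,0,70)])
def pts(n,yaw=0):
    if M[n]=='box':
        c,s=np.cos(yaw),np.sin(yaw)
        return np.array([(62*(a*c-b*s),62*(a*s+b*c),z) for a in(-1,1) for b in(-1,1) for z in(0,45)])/1e3
    t=np.linspace(0,2*np.pi,72,endpoint=False)
    return np.concatenate([np.c_[r*np.cos(t),r*np.sin(t),0*t+z] for r,a,b in M[n] for z in(a,b)])/1e3
def proj(cam,P):
    c=calibration(cam);T=np.array(c['cam_to_world']);q=(np.atleast_2d(P)-T[:3,3])@T[:3,:3]
    return np.c_[c['fx']*q[:,0]/q[:,2]+c['cx'],c['fy']*q[:,1]/q[:,2]+c['cy']]
def cen(p):
    m=cv2.moments(cv2.convexHull(p.astype(np.float32)));return np.array([m['m10'],m['m01']])/m['m00'],m['m00']
def maskhull(m):
    # corners of every pixel, so that areas match too
    y,x=np.nonzero(m);return np.concatenate([np.c_[x+a,y+b] for a in(-.5,.5) for b in(-.5,.5)])
def fit(n,masks,x0,yaw=0):
    ob={k:cen(maskhull(m)) for k,m in masks.items()}
    f=lambda X:np.concatenate([cen(proj(k,pts(n,yaw)+X))[0]-ob[k][0] for k in ob])
    r=least_squares(f,x0,diff_step=1e-3,x_scale=.01)
    return r.x,f(r.x),[ob[k][1]/cen(proj(k,pts(n,yaw)+r.x))[1] for k in ob]
def best(n,cam,xy):
    # trace result whose centroid is nearest to the expected place
    e=cen(proj(cam,pts(n)+np.array([*xy,0])))[0];b=None
    for d in trace(n,cam):
        if d['mask'].sum()<20: continue
        k=np.linalg.norm(cen(maskhull(d['mask']))[0]-e)
        if k<12 and (b is None or k<b[0]): b=(k,d['mask'],d['confidence'])
    return b
E
python3 - <<'E'
from h import *
G=dict(heater=(.485,.018),ring=(.395,.267),cup=(.511,.40),lid=(.498,-.392),probe=(.385,-.25),stand=(.385,-.25))
im={k:capture(k) for k in('side','top')}
for n,xy in G.items():
    ms={}
    for k in('side','top'):
        b=best(n,k,xy)
        if b: ms[k]=b[1]
        else: print(n,k,'none')
    if len(ms)==2:
        x,r,a=fit(n,ms,[*xy,0.]);print(n,np.round(x*1e3,1),np.round(r,1),'area',np.round(a,2))
    for k in ms: cv2.drawContours(im[k],cv2.findContours(ms[k].astype(np.uint8),0,2)[0],-1,(0,255,0),1)
a=cv2.resize(im['side'][90:320,110:410],None,fx=2.6,fy=2.6,interpolation=0);cv2.imwrite('pics/m_side.png',a)
a=cv2.resize(im['top'][160:290,90:420],None,fx=2.4,fy=2.4,interpolation=0);cv2.imwrite('pics/m_top.png',a)
E
```

```text
heater [489.2  21.4   2.6] [ 0.6 -0.  -0.4  0.5] area [1.01 1.06]
ring [391.4 271.9  -6.1] [-0.5 -0.   0.3 -0.4] area [0.99 0.53]
cup side none
lid [ 501.  -392.     1.6] [ 0.4 -0.1 -0.4  0.4] area [1.05 0.84]
probe [ 385.3 -251.8    4.2] [ 0.3 -0.1 -0.3  0.3] area [1.02 1.1 ]
stand [ 386.2 -250.3    5.8] [ 0.3 -0.  -0.3  0.4] area [1.22 1.02]
```

View pics/m_side.png

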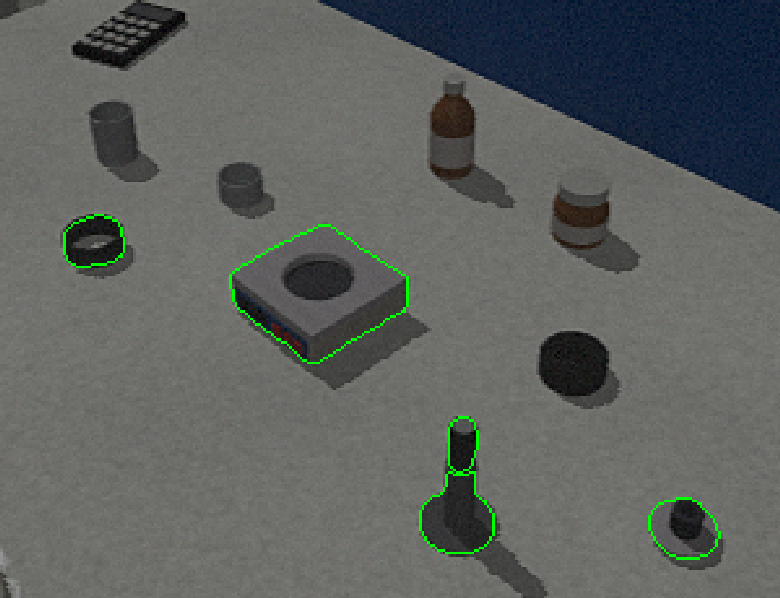

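View pics/m_top.png

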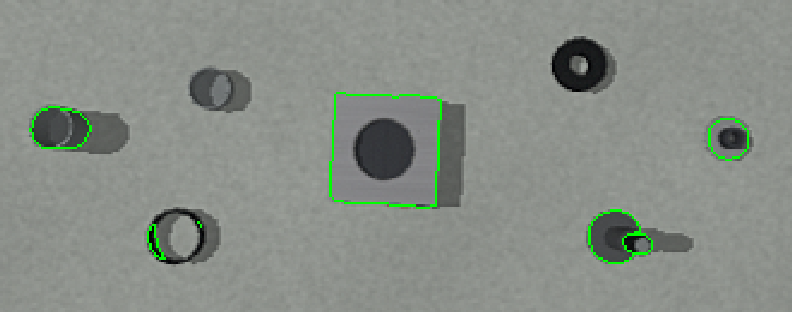

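```bash
cat >>h.py <<'E'
def grab(k,n=4): return np.mean([capture(k).astype(np.float32) for _ in range(n)],0)
def edge(g,P,c0,R=8):
    """best pixel shift of contour points P (projected) by mean gradient along the normals"""
    g=cv2.GaussianBlur(g,(0,0),1.0);gx=cv2.Sobel(g,-1,1,0);gy=cv2.Sobel(g,-1,0,1)
    hulls=[]
    for Q in P:
        h=cv2.convexHull(Q.astype(np.float32))[:,0];d=np.roll(h,-1,0)-h;L=np.linalg.norm(d,axis=1)
        for a,v,l in zip(h,d,L):
            m=max(1,int(l*2))
            for i in range(m): hulls.append((*(a+v*(i+.5)/m),v[1]/l,-v[0]/l,l/m))
    H=np.array(hulls,np.float32);S=np.arange(-R,R+.01,.25);B=(-1,)
    for dx in S:
        for dy in S:
            x=(H[:,0]+dx)[None];y=(H[:,1]+dy)[None]
            s=np.abs(cv2.remap(gx,x,y,1)[0]*H[:,2]+cv2.remap(gy,x,y,1)[0]*H[:,3])
            s=(np.minimum(s,60)*H[:,4]).sum()/H[:,4].sum()
            if s>B[0]: B=(s,dx,dy)
    return B
def circ(r,z):
    t=np.linspace(0,2*np.pi,72,endpoint=False);return np.c_[r*np.cos(t),r*np.sin(t),0*t+z]/1e3
def locate(C,xy,ims,z=0.):
    """C: list of contour point sets about the origin. Returns xyz from both views, residual px, scores"""
    X0=np.array([*xy,z]);ob={};sc=[]
    for k,g in ims.items():
        b=edge(g,[proj(k,c+X0) for c in C],None);sc.append(b[0])
        ob[k]=proj(k,X0+C[0].mean(0))[0]+b[1:]
    r=least_squares(lambda X:np.concatenate([proj(k,X+C[0].mean(0))[0]-ob[k] for k in ob]),X0)
    return r.x*1e3,r.fun,sc
E
python3 - <<'E'
from h import *
ims={k:grab(k).mean(2) for k in('side','top')}
np.savez('ims0.npz',**ims)
two=lambda r,z:np.r_[circ(r,0),circ(r,z)]
J=dict(well=([circ(35.5,45)],(.489,.021)),heater=([pts('heater')],(.489,.021)),ring=([two(32,25),circ(28,25)],(.392,.269)),
 cup=([two(25,60),circ(25,60)],(.511,.40)),lid=([np.r_[circ(28,6),circ(28,11)],np.r_[circ(13,11),circ(13,33)]],(.5,-.392)),
 collar=([circ(13,33)],(.5,-.392)),probe=([np.r_[circ(11,75),circ(11,117)]],(.386,-.251)),stand=([two(32,5)],(.386,-.251)),
 spare_ring=([two(32,25),circ(13,25)],(.588,-.216)),spare_cup=([two(25,30)],(.563,.229)),jar=([two(30,70)],(.76,-.09)))
for n,(C,xy) in J.items():
    x,r,s=locate(C,xy,ims);print(n,np.round(x,1),np.round(r,1),np.round(s,0))
E
```

```text
Traceback (most recent call last):
  File "h.py", line 58, in locate
    b=edge(g,[proj(k,c+X0) for c in C],None);sc.append(b[0])
  File "h.py", line 48, in edge
    s=np.abs(cv2.remap(gx,x,y,1)[0]*H[:,2]+cv2.remap(gy,x,y,1)[0]*H[:,3])
             ~~~~~~~~~^^^^^^^^^^
cv2.error: OpenCV(4.12.0) /io/opencv/modules/imgproc/src/imgwarp.cpp:1821: error: (-215:Assertion failed) ((map1.type() == CV_32FC2 || map1.type() == CV_16SC2) && map2.empty()) || (map1.type() == CV_32FC1 && map2.type() == CV_32FC1) in function 'remap'
```

```bash
sed -i "s/x=(H\[:,0\]+dx)\[None\];y=(H\[:,1\]+dy)\[None\]/x=(H[:,0]+dx)[None].astype(np.float32);y=(H[:,1]+dy)[None].astype(np.float32)/" h.py
cat >loc0.py <<'E'
from h import *
ims=dict(np.load('ims0.npz'))
two=lambda r,z:np.r_[circ(r,0),circ(r,z)]
J=dict(well=([circ(35.5,45)],(.489,.021)),heater=([pts('heater')],(.489,.021)),ring=([two(32,25),circ(28,25)],(.392,.269)),
 cup=([two(25,60),circ(25,60)],(.511,.40)),lid=([np.r_[circ(28,6),circ(28,11)],np.r_[circ(13,11),circ(13,33)]],(.5,-.392)),
 collar=([circ(13,33)],(.5,-.392)),probe=([np.r_[circ(11,75),circ(11,117)]],(.386,-.251)),stand=([two(32,5)],(.386,-.251)),
 spare_ring=([two(32,25),circ(13,25)],(.588,-.216)),spare_cup=([two(25,30)],(.563,.229)),jar=([two(30,70)],(.76,-.09)))
for n,(C,xy) in J.items():
    x,r,s=locate(C,xy,ims);print(n,np.round(x,1),np.round(r,1),np.round(s,0))
E
python3 loc0.py
```

```text
well [490.9  28.1  -4.3] [ 0.4 -0.  -0.3  0.4] [60. 60.]
heater [498.9  14.8 -27.5] [-3.2  0.3  2.3 -2.7] [41. 39.]
ring [389.3 267.8  -5.7] [-0.2 -0.   0.1 -0.2] [59. 59.]
cup [5.157e+02 3.959e+02 5.000e-01] [ 0.  0. -0.  0.] [53. 59.]
lid [ 501.8 -393.2   -3.9] [ 0.2 -0.  -0.2  0.2] [49. 57.]
collar [ 503.6 -388.3   -4.9] [-0.2  0.1  0.2 -0.2] [49. 60.]
probe [ 385.9 -252.6    0.8] [ 0.3 -0.  -0.3  0.3] [58. 58.]
stand [ 386.9 -249.2   -6.7] [ 0. -0. -0.  0.] [54. 60.]
spare_ring [ 593.  -208.9   -1.5] [ 0.1 -0.  -0.1  0.1] [46. 60.]
spare_cup [562.3 226.   -0.7] [ 1.  -0.  -0.6  0.8] [57. 56.]
jar [767.7 -87.7  -2.8] [-0.1  0.   0.1 -0.1] [42. 46.]
```

```bash
sed -i "s/np.minimum(s,60)/np.sqrt(s)/" h.py; python3 loc0.py
```

```text
well [489.8  22.9  -3.2] [ 0.3 -0.  -0.2  0.2] [11. 14.]
heater [490.1  22.5  -0.7] [ 0.4 -0.  -0.3  0.4] [7. 7.]
ring [390.1 266.2  -1.8] [ 0.1  0.  -0.1  0.1] [13. 14.]
cup [515.6 396.4  -2.4] [ 0.6  0.  -0.3  0.4] [10. 12.]
lid [ 501.4 -392.6   -1.4] [ 0.3 -0.1 -0.3  0.3] [ 9. 10.]
collar [ 504.  -389.8   -5.9] [-0.6  0.1  0.6 -0.6] [10. 13.]
probe [ 384.3 -252.9    0.8] [ 0.4 -0.1 -0.4  0.4] [12. 10.]
stand [ 385.4 -252.1   -2.7] [ 0.1 -0.  -0.1  0.1] [11. 13.]
spare_ring [ 591.5 -213.1   -0.9] [ 0.1 -0.  -0.1  0.1] [11. 15.]
spare_cup [562.6 226.1  -1.9] [ 0.6 -0.  -0.4  0.4] [11. 11.]
jar [767.9 -89.6  -1.6] [ 0.3 -0.1 -0.2  0.2] [8. 8.]
```

Call:
{"api": "servo_tool", "payload": {
  "deltas": [
    {"tx": 40, "ty": 35, "tz": 10, "az": -0.1, "claw": 86},
    {"tx": 283, "ty": 246, "tz": 80, "az": -0.329, "claw": 86},
    {"tx": 283, "ty": 246, "tz": 80, "az": -0.329, "claw": 86},
    {"tx": 283, "ty": 246, "tz": 80, "az": -0.329, "claw": 86},
    {"tx": 283, "ty": 246, "tz": 80, "az": -0.329, "claw": 86},
    {"tx": 283, "ty": 246, "tz": 80, "az": -0.329, "claw": 86},
    {"tx": 283, "ty": 246, "tz": 80, "az": -0.329, "claw": 86},
    {"tx": 283, "ty": 246, "tz": 80, "az": -0.329, "claw": 86},
    {"tx": 283, "ty": 246, "tz": 80, "az": -0.329, "claw": 86},
    {"tx": 283, "ty": 246, "tz": 80, "az": -0.329, "claw": 86},
    {"tx": 283, "ty": 246, "tz": 80, "az": -0.329, "claw": 86},
    {"tx": 283, "ty": 246, "tz": 80, "az": -0.329, "claw": 86}
  ]
}}

```text
schema error: expected keys tx, ty, tz, ax, ay, az, claw
```

Call:
{"api": "servo_tool", "payload": {
  "deltas": [
    {"tx": 40, "ty": 35, "tz": 10, "ax": 0, "ay": 0, "az": -0.1, "claw": 86},
    {"tx": 283, "ty": 246, "tz": 80, "ax": 0, "ay": 0, "az": -0.329, "claw": 86},
    {"tx": 283, "ty": 246, "tz": 80, "ax": 0, "ay": 0, "az": -0.329, "claw": 86},
    {"tx": 283, "ty": 246, "tz": 80, "ax": 0, "ay": 0, "az": -0.329, "claw": 86},
    {"tx": 283, "ty": 246, "tz": 80, "ax": 0, "ay": 0, "az": -0.329, "claw": 86},
    {"tx": 283, "ty": 246, "tz": 80, "ax": 0, "ay": 0, "az": -0.329, "claw": 86},
    {"tx": 283, "ty": 246, "tz": 80, "ax": 0, "ay": 0, "az": -0.329, "claw": 86},
    {"tx": 283, "ty": 246, "tz": 80, "ax": 0, "ay": 0, "az": -0.329, "claw": 86},
    {"tx": 283, "ty": 246, "tz": 80, "ax": 0, "ay": 0, "az": -0.329, "claw": 86},
    {"tx": 283, "ty": 246, "tz": 80, "ax": 0, "ay": 0, "az": -0.329, "claw": 86},
    {"tx": 283, "ty": 246, "tz": 80, "ax": 0, "ay": 0, "az": -0.329, "claw": 86},
    {"tx": 283, "ty": 246, "tz": 80, "ax": 0, "ay": 0, "az": -0.329, "claw": 86}
  ]
}}

```text
time_s: 3.2
tcp_pos: [0.3907, 0.2674, 0.1429]
ee_rot: [[1.0, -0.001, 0.001], [-0.001, -1.0, 0.001], [0.001, -0.001, -1.0]]
wrist_force: [-1.0, 0.0, 0.3]
gripper_width: 0.99
gripper_force: 0.0
```

Call:
{"api": "servo_tool", "payload": {
  "deltas": [
    {"tx": 0, "ty": 1, "tz": 30, "ax": 0, "ay": 0, "az": 0, "claw": 86},
    {"tx": 0, "ty": 1, "tz": 60, "ax": 0, "ay": 0, "az": 0, "claw": 86},
    {"tx": 0, "ty": 1, "tz": 90, "ax": 0, "ay": 0, "az": 0, "claw": 86},
    {"tx": 0, "ty": 1, "tz": 115, "ax": 0, "ay": 0, "az": 0, "claw": 86},
    {"tx": 0, "ty": 1, "tz": 129, "ax": 0, "ay": 0, "az": 0, "claw": 86},
    {"tx": 0, "ty": 1, "tz": 129, "ax": 0, "ay": 0, "az": 0, "claw": 86},
    {"tx": 0, "ty": 1, "tz": 129, "ax": 0, "ay": 0, "az": 0, "claw": 70},
    {"tx": 0, "ty": 1, "tz": 129, "ax": 0, "ay": 0, "az": 0, "claw": 62},
    {"tx": 0, "ty": 1, "tz": 129, "ax": 0, "ay": 0, "az": 0, "claw": 55},
    {"tx": 0, "ty": 1, "tz": 129, "ax": 0, "ay": 0, "az": 0, "claw": 55},
    {"tx": 0, "ty": 1, "tz": 129, "ax": 0, "ay": 0, "az": 0, "claw": 55},
    {"tx": 0, "ty": 1, "tz": 129, "ax": 0, "ay": 0, "az": 0, "claw": 55}
  ]
}}

```text
time_s: 4.2
tcp_pos: [0.3905, 0.2667, 0.0147]
ee_rot: [[1.0, 0.001, 0.001], [0.001, -1.0, 0.001], [0.001, -0.001, -1.0]]
wrist_force: [-2.6, 1.0, 6.6]
gripper_width: 0.714
gripper_force: 30.0
```

Call:
{"api": "servo_tool", "payload": {
  "deltas": [
    {"tx": 0, "ty": 0, "tz": -10, "ax": 0, "ay": 0, "az": 0, "claw": 55},
    {"tx": 0, "ty": 0, "tz": -40, "ax": 0, "ay": 0, "az": 0, "claw": 55},
    {"tx": 0, "ty": 0, "tz": -70, "ax": 0, "ay": 0, "az": 0, "claw": 55},
    {"tx": 0, "ty": 0, "tz": -80, "ax": 0, "ay": 0, "az": 0, "claw": 55},
    {"tx": 25, "ty": 61, "tz": -80, "ax": 0, "ay": 0, "az": 0, "claw": 55},
    {"tx": 50, "ty": 122, "tz": -80, "ax": 0, "ay": 0, "az": 0, "claw": 55},
    {"tx": 99, "ty": 244, "tz": -80, "ax": 0, "ay": 0, "az": 0, "claw": 55},
    {"tx": 99, "ty": 244, "tz": -80, "ax": 0, "ay": 0, "az": 0, "claw": 55},
    {"tx": 99, "ty": 244, "tz": -80, "ax": 0, "ay": 0, "az": 0, "claw": 55},
    {"tx": 99, "ty": 244, "tz": -80, "ax": 0, "ay": 0, "az": 0, "claw": 55},
    {"tx": 99, "ty": 244, "tz": -80, "ax": 0, "ay": 0, "az": 0, "claw": 55},
    {"tx": 99, "ty": 244, "tz": -80, "ax": 0, "ay": 0, "az": 0, "claw": 55}
  ]
}}

```text
time_s: 5.2
tcp_pos: [0.49, 0.0194, 0.0935]
ee_rot: [[1.0, -0.005, 0.001], [-0.005, -1.0, 0.0], [0.001, -0.0, -1.0]]
wrist_force: [0.2, -0.1, 0.2]
gripper_width: 0.716
gripper_force: 30.0
```

```bash
python3 - <<'E'
from h import *
s=sense();print(s['tcp_pos'],s['gripper_width'])
a=capture('side');b=capture('top')
a=cv2.resize(a[110:260,160:300],None,fx=3,fy=3,interpolation=0);b=cv2.resize(b[130:280,180:320],None,fx=3,fy=3,interpolation=0)
cv2.imwrite('pics/r1.png',np.hstack([a,b[:a.shape[0]]]))
E
```

```text
[0.49002369 0.01942808 0.09353356] 0.7157914902247831
```

View pics/r1.png

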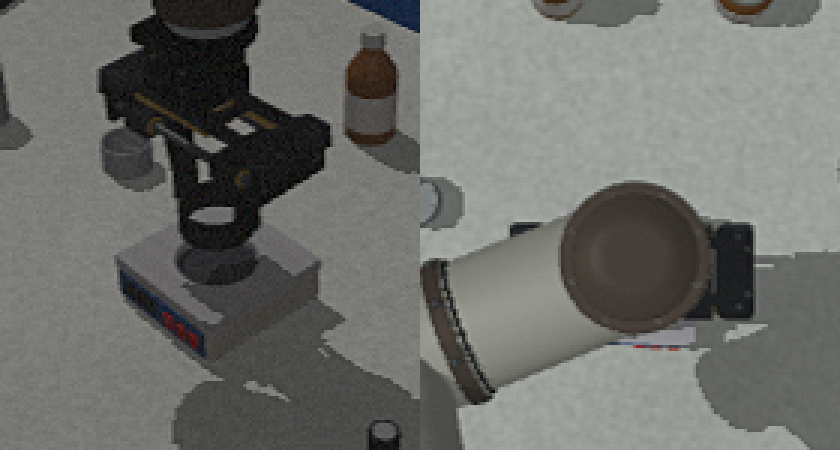

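Call:
{"api": "servo_tool", "payload": {
  "deltas": [
    {"tx": 0, "ty": 0, "tz": 0, "ax": 0, "ay": 0, "az": 0, "claw": 55},
    {"tx": 0, "ty": 0, "tz": 0, "ax": 0, "ay": 0, "az": 0, "claw": 55},
    {"tx": 0, "ty": 0, "tz": 0, "ax": 0, "ay": 0, "az": 0, "claw": 55}
  ]
}}

```text
time_s: 5.55
tcp_pos: [0.489, 0.0234, 0.0937]
ee_rot: [[1.0, 0.002, 0.0], [0.002, -1.0, 0.0], [0.0, -0.0, -1.0]]
wrist_force: [-0.3, 0.2, -0.4]
gripper_width: 0.718
gripper_force: 30.0
```

```bash
cat >>h.py <<'E'
def side_xy(C,X0,R=6,g=None):
    """contours at X0 (mm) seen by the side camera: corrected x,y with z held"""
    X0=np.array(X0)/1e3;g=grab('side').mean(2) if g is None else g
    b=edge(g,[proj('side',c+X0) for c in C],None,R);t=proj('side',X0)[0]+b[1:]
    r=least_squares(lambda v:proj('side',[v[0],v[1],X0[2]])[0]-t,X0[:2]);return r.x*1e3,b
E
python3 - <<'E'
from h import *
ts=[]
for i in range(4): s=sense();ts.append(s['tcp_pos']);g=grab('side').mean(2)
print(np.round(np.array(ts)*1e3,1))
t=np.mean(ts,0)*1e3;z=t[2]-14
for C in([circ(32,0)],[circ(32,0),circ(28,25)],[circ(28,25)]): print(side_xy(C,[t[0],t[1],z],g=g))
im=dict(np.load('ims0.npz'))
print('well side',side_xy([circ(35.5,45)],[490,22.7,0],g=im['side']))
E
```

```text
[[489.   23.4  93.7]
 [489.2  22.9  93.6]
 [489.2  22.5  93.6]
 [489.3  22.3  93.6]]
(array([487.09896563,  20.59462702]), (np.float32(10.238026), np.float64(0.0), np.float64(0.75)))
(array([485.37862896,  22.39139301]), (np.float32(9.233386), np.float64(-1.0), np.float64(0.75)))
(array([483.0517497 ,  26.26448209]), (np.float32(9.1191225), np.float64(-2.75), np.float64(0.5)))
well side (array([486.84706439,  20.33035658]), (np.float32(11.06989), np.float64(-0.25), np.float64(1.0)))
```

Call:
{"api": "servo_tool", "payload": {
  "deltas": [
    {"tx": 0, "ty": 0, "tz": 15, "ax": 0, "ay": 0, "az": 0, "claw": 55},
    {"tx": 0, "ty": 0, "tz": 25, "ax": 0, "ay": 0, "az": 0, "claw": 55},
    {"tx": 0, "ty": 0, "tz": 32, "ax": 0, "ay": 0, "az": 0, "claw": 55},
    {"tx": 0, "ty": 0, "tz": 37, "ax": 0, "ay": 0, "az": 0, "claw": 55},
    {"tx": 0, "ty": 0, "tz": 40, "ax": 0, "ay": 0, "az": 0, "claw": 55},
    {"tx": 0, "ty": 0, "tz": 43, "ax": 0, "ay": 0, "az": 0, "claw": 55},
    {"tx": 0, "ty": 0, "tz": 43, "ax": 0, "ay": 0, "az": 0, "claw": 55},
    {"tx": 0, "ty": 0, "tz": 43, "ax": 0, "ay": 0, "az": 0, "claw": 55}
  ]
}}

```text
time_s: 7.02
tcp_pos: [0.4894, 0.0224, 0.0507]
ee_rot: [[1.0, 0.0, 0.0], [0.0, -1.0, 0.0], [0.0, -0.0, -1.0]]
wrist_force: [-0.4, -0.6, -0.0]
gripper_width: 0.716
gripper_force: 30.0
```

Call:
{"api": "servo_tool", "payload": {
  "deltas": [
    {"tx": 0, "ty": 0, "tz": 1, "ax": 0, "ay": 0, "az": 0, "claw": 55},
    {"tx": 0, "ty": 0, "tz": 1, "ax": 0, "ay": 0, "az": 0, "claw": 68},
    {"tx": 0, "ty": 0, "tz": 1, "ax": 0, "ay": 0, "az": 0, "claw": 76},
    {"tx": 0, "ty": 0, "tz": 1, "ax": 0, "ay": 0, "az": 0, "claw": 84},
    {"tx": 0, "ty": 0, "tz": 1, "ax": 0, "ay": 0, "az": 0, "claw": 84},
    {"tx": 0, "ty": 0, "tz": 1, "ax": 0, "ay": 0, "az": 0, "claw": 84},
    {"tx": 0, "ty": 0, "tz": -20, "ax": 0, "ay": 0, "az": 0, "claw": 84},
    {"tx": 0, "ty": 0, "tz": -60, "ax": 0, "ay": 0, "az": 0, "claw": 84},
    {"tx": 0, "ty": 0, "tz": -100, "ax": 0, "ay": 0, "az": 0, "claw": 84},
    {"tx": 0, "ty": 0, "tz": -100, "ax": 0, "ay": 0, "az": 0, "claw": 84}
  ]
}}

```text
time_s: 7.85
tcp_pos: [0.4945, 0.0235, 0.1584]
ee_rot: [[1.0, 0.002, 0.016], [0.002, -1.0, 0.003], [0.016, -0.003, -1.0]]
wrist_force: [0.7, 0.5, 0.4]
gripper_width: 0.962
gripper_force: 0.0
```

Call:
{"api": "servo_tool", "payload": {
  "deltas": [
    {"tx": 2, "ty": -30, "tz": 0, "ax": 0, "ay": 0, "az": 0, "claw": 84},
    {"tx": 26, "ty": -374, "tz": 0, "ax": 0, "ay": 0, "az": 0, "claw": 84},
    {"tx": 26, "ty": -374, "tz": 0, "ax": 0, "ay": 0, "az": 0, "claw": 84},
    {"tx": 26, "ty": -374, "tz": 0, "ax": 0, "ay": 0, "az": 0, "claw": 84},
    {"tx": 26, "ty": -374, "tz": 0, "ax": 0, "ay": 0, "az": 0, "claw": 84},
    {"tx": 26, "ty": -374, "tz": 0, "ax": 0, "ay": 0, "az": 0, "claw": 84},
    {"tx": 26, "ty": -374, "tz": 0, "ax": 0, "ay": 0, "az": 0, "claw": 84},
    {"tx": 26, "ty": -374, "tz": 0, "ax": 0, "ay": 0, "az": 0, "claw": 84},
    {"tx": 26, "ty": -374, "tz": 0, "ax": 0, "ay": 0, "az": 0, "claw": 84},
    {"tx": 26, "ty": -374, "tz": 0, "ax": 0, "ay": 0, "az": 0, "claw": 84},
    {"tx": 26, "ty": -374, "tz": 0, "ax": 0, "ay": 0, "az": 0, "claw": 84},
    {"tx": 26, "ty": -374, "tz": 0, "ax": 0, "ay": 0, "az": 0, "claw": 84}
  ]
}}

```text
time_s: 8.85
tcp_pos: [0.5146, 0.3965, 0.1496]
ee_rot: [[1.0, 0.001, -0.001], [0.001, -1.0, -0.001], [-0.001, 0.001, -1.0]]
wrist_force: [0.6, -0.1, -0.4]
gripper_width: 0.968
gripper_force: 0.0
```

```bash
python3 - <<'E'
from h import *
ims={k:grab(k) for k in('side','top')}
a=cv2.resize(ims['side'][150:240,180:280],None,fx=4,fy=4,interpolation=0);b=cv2.resize(ims['top'][180:270,200:300],None,fx=4,fy=4,interpolation=0)
cv2.imwrite('pics/r2.png',np.hstack([a,b]))
g={k:v.mean(2) for k,v in ims.items()}
print(locate([circ(28,25)],(.49,.0227),g,.035));print(locate([circ(35.5,45)],(.49,.0227),g,0.))
print(locate([np.r_[circ(32,10),circ(32,25)],circ(28,25)],(.49,.0227),g,.035))
print(sense()['tcp_pos'])
E
```

```text
(array([496.83745909,  22.62719514,   5.4162866 ]), array([ 0.39346566, -0.03217786, -0.27971127,  0.32631663]), [np.float32(8.792781), np.float32(8.806292)])
(array([489.40948229,  21.16376131,  -1.99306873]), array([ 0.27809153, -0.02203274, -0.19695242,  0.230283  ]), [np.float32(9.26109), np.float32(14.519092)])
(array([487.34300088,  17.415889  ,  37.44837604]), array([ 1.14361102, -0.091391  , -0.80807637,  0.94426043]), [np.float32(9.481373), np.float32(9.784317)])
[0.51539449 0.39556531 0.15096093][ WARN:0@3.213] global loadsave.cpp:1063 imwrite_ Unsupported depth image for selected encoder is fallbacked to CV_8U.
```

View pics/r2.png

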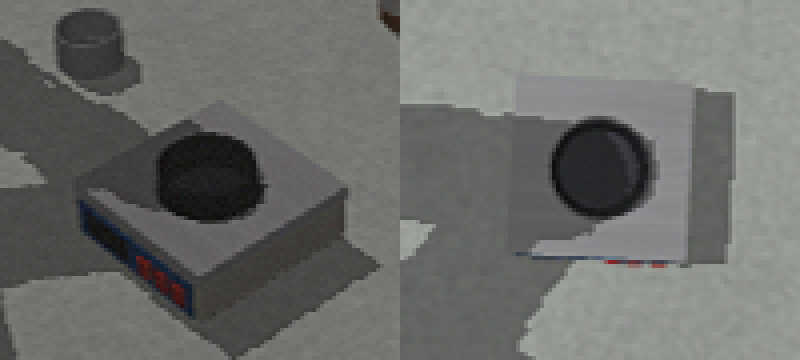

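Call:
{"api": "servo_tool", "payload": {
  "deltas": [
    {"tx": 0, "ty": 0, "tz": 30, "ax": 0, "ay": 0, "az": 0, "claw": 84},
    {"tx": 0, "ty": 0, "tz": 60, "ax": 0, "ay": 0, "az": 0, "claw": 84},
    {"tx": 0, "ty": 0, "tz": 90, "ax": 0, "ay": 0, "az": 0, "claw": 84},
    {"tx": 0, "ty": 0, "tz": 110, "ax": 0, "ay": 0, "az": 0, "claw": 84},
    {"tx": 0, "ty": 0, "tz": 119, "ax": 0, "ay": 0, "az": 0, "claw": 84},
    {"tx": 0, "ty": 0, "tz": 119, "ax": 0, "ay": 0, "az": 0, "claw": 75},
    {"tx": 0, "ty": 0, "tz": 119, "ax": 0, "ay": 0, "az": 0, "claw": 64},
    {"tx": 0, "ty": 0, "tz": 119, "ax": 0, "ay": 0, "az": 0, "claw": 56},
    {"tx": 0, "ty": 0, "tz": 119, "ax": 0, "ay": 0, "az": 0, "claw": 50},
    {"tx": 0, "ty": 0, "tz": 119, "ax": 0, "ay": 0, "az": 0, "claw": 42},
    {"tx": 0, "ty": 0, "tz": 119, "ax": 0, "ay": 0, "az": 0, "claw": 42},
    {"tx": 0, "ty": 0, "tz": 119, "ax": 0, "ay": 0, "az": 0, "claw": 42}
  ]
}}

```text
time_s: 10.25
tcp_pos: [0.5154, 0.3963, 0.0326]
ee_rot: [[1.0, 0.001, 0.001], [0.001, -1.0, 0.0], [0.001, -0.0, -1.0]]
wrist_force: [-1.9, -1.6, 3.3]
gripper_width: 0.561
gripper_force: 30.0
```

```bash
python3 - <<'E'
from h import *
print(sense()['tcp_pos'],sense()['gripper_width'])
print('ring outer top seen 250.0,221.6; model', [cen(proj('top',circ(32,25)+np.array([x,.0227,.035])))[0] for x in(.487,.490)])
for X in([.49,.0227],): print('well', cen(proj('top',circ(35.5,45)+np.array([*X,0])))[0])
E
```

```text
[0.51538547 0.39632356 0.03259475] 0.5607757065232266
ring outer top seen 250.0,221.6; model [array([249.23098428, 222.80337664]), array([249.2283099 , 221.69578583])]
well [249.20047476 221.84497024]
```

Call:
{"api": "servo_tool", "payload": {
  "deltas": [
    {"tx": 0, "ty": 0, "tz": -15, "ax": 0, "ay": 0, "az": 0, "claw": 42},
    {"tx": 0, "ty": 0, "tz": -45, "ax": 0, "ay": 0, "az": 0, "claw": 42},
    {"tx": 0, "ty": 0, "tz": -75, "ax": 0, "ay": 0, "az": 0, "claw": 42},
    {"tx": 0, "ty": 0, "tz": -90, "ax": 0, "ay": 0, "az": 0, "claw": 42},
    {"tx": 0, "ty": 0, "tz": -90, "ax": 0, "ay": 0, "az": 0, "claw": 42}
  ]
}}

```text
time_s: 10.67
tcp_pos: [0.5169, 0.3982, 0.126]
ee_rot: [[1.0, 0.001, 0.006], [0.001, -1.0, 0.006], [0.006, -0.006, -1.0]]
wrist_force: [1.1, 0.2, -2.1]
gripper_width: 0.557
gripper_force: 30.0
```

Call:
{"api": "servo_tool", "payload": {
  "deltas": [
    {"tx": -2, "ty": 30, "tz": 0, "ax": 0, "ay": 0, "az": 0, "claw": 42},
    {"tx": -25, "ty": 374, "tz": 0, "ax": 0, "ay": 0, "az": 0, "claw": 42},
    {"tx": -25, "ty": 374, "tz": 0, "ax": 0, "ay": 0, "az": 0, "claw": 42},
    {"tx": -25, "ty": 374, "tz": 0, "ax": 0, "ay": 0, "az": 0, "claw": 42},
    {"tx": -25, "ty": 374, "tz": 0, "ax": 0, "ay": 0, "az": 0, "claw": 42},
    {"tx": -25, "ty": 374, "tz": 0, "ax": 0, "ay": 0, "az": 0, "claw": 42},
    {"tx": -25, "ty": 374, "tz": 0, "ax": 0, "ay": 0, "az": 0, "claw": 42},
    {"tx": -25, "ty": 374, "tz": 0, "ax": 0, "ay": 0, "az": 0, "claw": 42},
    {"tx": -25, "ty": 374, "tz": 0, "ax": 0, "ay": 0, "az": 0, "claw": 42},
    {"tx": -25, "ty": 374, "tz": 0, "ax": 0, "ay": 0, "az": 0, "claw": 42},
    {"tx": -25, "ty": 374, "tz": 0, "ax": 0, "ay": 0, "az": 0, "claw": 42},
    {"tx": -25, "ty": 374, "tz": 0, "ax": 0, "ay": 0, "az": 0, "claw": 42}
  ]
}}

```text
time_s: 11.67
tcp_pos: [0.4894, 0.0215, 0.1204]
ee_rot: [[1.0, -0.002, -0.002], [-0.002, -1.0, -0.0], [-0.002, 0.0, -1.0]]
wrist_force: [0.2, 0.1, -2.7]
gripper_width: 0.557
gripper_force: 30.0
```

Call:
{"api": "servo_tool", "payload": {
  "deltas": [
    {"tx": 0, "ty": 0, "tz": 0, "ax": 0, "ay": 0, "az": 0, "claw": 42},
    {"tx": 0, "ty": 0, "tz": 0, "ax": 0, "ay": 0, "az": 0, "claw": 42},
    {"tx": 0, "ty": 0, "tz": 0, "ax": 0, "ay": 0, "az": 0, "claw": 42},
    {"tx": 0, "ty": 0, "tz": 0, "ax": 0, "ay": 0, "az": 0, "claw": 42}
  ]
}}

```text
time_s: 12.0
tcp_pos: [0.4903, 0.0233, 0.1214]
ee_rot: [[1.0, 0.002, -0.0], [0.002, -1.0, 0.0], [-0.0, -0.0, -1.0]]
wrist_force: [-0.6, -0.1, -2.3]
gripper_width: 0.557
gripper_force: 30.0
```

```bash
python3 - <<'E'
from h import *
g=grab('side');s=sense();t=s['tcp_pos']*1e3 if isinstance(s['tcp_pos'],np.ndarray) else np.array(s['tcp_pos'])*1e3
print(t,s['wrist_force'])
z=t[2]-32
print('cup bottom',side_xy([circ(25,0)],[t[0],t[1],z],g=g.mean(2)))
cv2.imwrite('pics/c1.png',cv2.resize(g[110:240,170:300],None,fx=4.5,fy=4.5,interpolation=0).astype(np.uint8))
E
```

```text
[490.25528245  22.70786498 121.53106962] [ 0.92417943 -0.48605979 -3.12907217]
cup bottom (array([489.39782698,  23.60368299]), (np.float32(7.534937), np.float64(-0.5), np.float64(0.0)))
```

View pics/c1.png

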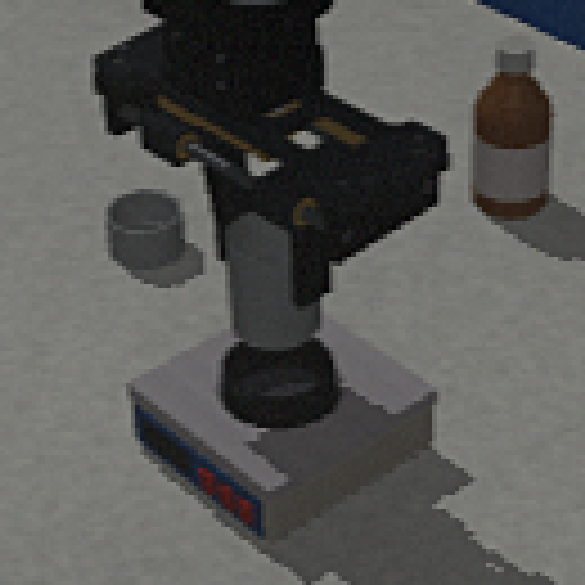

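```bash
python3 - <<'E'
from h import *
g=grab('side');s=g.mean(2)
r0=proj('side',[.49,.0227,.05])[0];print('expected col at z 50',r0, 'z 93',proj('side',[.49,.0227,.09])[0])
for v in(194,196,198,200,202): print('ring',v,np.round(s[v,212:252]).astype(int))
for v in(174,177,180): print('cup',v,np.round(s[v,215:248]).astype(int))
E
```

```text
expected col at z 50 [232.07921411 193.32540746] z 93 [231.46159038 180.88691957]
ring 194 [108 105 106 104 104 106  90  49  26  25  20  29  31  34  31  37  33  27
  33  29  31  31  28  30  31  31  28  30  30  24  21  20  41  61  93 106
 102 103 105 103]
ring 196 [104 106 107 106 107  99  72  40  20  32  33  22  27  33  33  35  34  31
  41  46  46  46  44  45  45  47  39  24  24  24  21  18  27  37  58  61
  94 107 104 105]
ring 198 [104 104 104 105 110 113  86  39  20  20  27  24  25  25  28  22  24  25
  27  27  24  23  21  17  20  20  21  18  26  18  23  19  23  45  66  67
  63  64  58  93]
ring 200 [101 102 101 103 101 106 111  81  30  14  27  21  27  24  22  22  24  25
  23  20  23  24  25  22  25  23  20  21  24  29  17  15  44  64  67  63
  67  64  68  66]
ring 202 [103 104 104 103 102 103 103 105 109  81  30  15  17  23  22  24  26  25
  24  28  25  21  25  25  20  26  17  23  18  30  57  67  66  64  64  66
  64  62  67  66]
cup 174 [121 119 121 124 127 104  62  54  57  59  60  59  61  61  60  60  58  60
  63  50  29  23  23  19  21  24  14   7  68 114 122 120 122]
cup 177 [118 118 121 123 126 119  78  50  57  58  60  59  60  58  61  61  59  61
  56  64  44  20  13  28  45  43 107 125 120 119 118 117 121]
cup 180 [119 120 113 116 120 129  91  50  56  56  60  60  60  62  59  58  61  58
  57  58  58  57  58  51  49  40  79 108 116 118 119 119 119]
```

Call:
{"api": "servo_tool", "payload": {
  "deltas": [
    {"tx": 0, "ty": 0, "tz": 10, "ax": 0, "ay": 0, "az": 0, "claw": 42},
    {"tx": 0, "ty": 0, "tz": 20, "ax": 0, "ay": 0, "az": 0, "claw": 42},
    {"tx": 0, "ty": 0, "tz": 26, "ax": 0, "ay": 0, "az": 0, "claw": 42},
    {"tx": 0, "ty": 0, "tz": 29, "ax": 0, "ay": 0, "az": 0, "claw": 42},
    {"tx": 0, "ty": 0, "tz": 31, "ax": 0, "ay": 0, "az": 0, "claw": 42},
    {"tx": 0, "ty": 0, "tz": 33, "ax": 0, "ay": 0, "az": 0, "claw": 42},
    {"tx": 0, "ty": 0, "tz": 33, "ax": 0, "ay": 0, "az": 0, "claw": 42}
  ]
}}

```text
time_s: 12.98
tcp_pos: [0.4903, 0.0223, 0.0885]
ee_rot: [[1.0, 0.0, -0.0], [0.0, -1.0, -0.0], [-0.0, 0.0, -1.0]]
wrist_force: [0.1, -1.0, -3.2]
gripper_width: 0.559
gripper_force: 30.0
```

No contact: the cup is inside the ring bore. Continue down.

Call:
{"api": "servo_tool", "payload": {
  "deltas": [
    {"tx": 0, "ty": 0, "tz": 6, "ax": 0, "ay": 0, "az": 0, "claw": 42},
    {"tx": 0, "ty": 0, "tz": 12, "ax": 0, "ay": 0, "az": 0, "claw": 42},
    {"tx": 0, "ty": 0, "tz": 16, "ax": 0, "ay": 0, "az": 0, "claw": 42},
    {"tx": 0, "ty": 0, "tz": 19, "ax": 0, "ay": 0, "az": 0, "claw": 42},
    {"tx": 0, "ty": 0, "tz": 20, "ax": 0, "ay": 0, "az": 0, "claw": 42},
    {"tx": 0, "ty": 0, "tz": 20, "ax": 0, "ay": 0, "az": 0, "claw": 42}
  ]
}}

```text
time_s: 13.48
tcp_pos: [0.4901, 0.0222, 0.0681]
ee_rot: [[1.0, 0.0, -0.001], [0.0, -1.0, -0.0], [-0.001, 0.0, -1.0]]
wrist_force: [-0.2, 0.3, -2.9]
gripper_width: 0.556
gripper_force: 30.0
```

Call:
{"api": "servo_tool", "payload": {
  "deltas": [
    {"tx": 0, "ty": 0, "tz": 0.7, "ax": 0, "ay": 0, "az": 0, "claw": 42},
    {"tx": 0, "ty": 0, "tz": 0.7, "ax": 0, "ay": 0, "az": 0, "claw": 42},
    {"tx": 0, "ty": 0, "tz": 0.7, "ax": 0, "ay": 0, "az": 0, "claw": 55},
    {"tx": 0, "ty": 0, "tz": 0.7, "ax": 0, "ay": 0, "az": 0, "claw": 64},
    {"tx": 0, "ty": 0, "tz": 0.7, "ax": 0, "ay": 0, "az": 0, "claw": 76},
    {"tx": 0, "ty": 0, "tz": 0.7, "ax": 0, "ay": 0, "az": 0, "claw": 76},
    {"tx": 0, "ty": 0, "tz": 0.7, "ax": 0, "ay": 0, "az": 0, "claw": 76},
    {"tx": 0, "ty": 0, "tz": -10, "ax": 0, "ay": 0, "az": 0, "claw": 76},
    {"tx": 0, "ty": 0, "tz": -40, "ax": 0, "ay": 0, "az": 0, "claw": 76},
    {"tx": 0, "ty": 0, "tz": -80, "ax": 0, "ay": 0, "az": 0, "claw": 76},
    {"tx": 0, "ty": 0, "tz": -92, "ax": 0, "ay": 0, "az": 0, "claw": 76},
    {"tx": 0, "ty": 0, "tz": -92, "ax": 0, "ay": 0, "az": 0, "claw": 76}
  ]
}}

```text
time_s: 14.48
tcp_pos: [0.4929, 0.0231, 0.1648]
ee_rot: [[1.0, 0.001, 0.009], [0.001, -1.0, 0.003], [0.009, -0.003, -1.0]]
wrist_force: [-0.1, 1.1, -0.1]
gripper_width: 0.872
gripper_force: 0.0
```

Call:
{"api": "servo_tool", "payload": {
  "deltas": [
    {"tx": 1, "ty": 30, "tz": 0, "ax": 0, "ay": 0, "az": 0, "claw": 60},
    {"tx": 11, "ty": 415, "tz": 0, "ax": 0, "ay": 0, "az": 0, "claw": 60},
    {"tx": 11, "ty": 415, "tz": 0, "ax": 0, "ay": 0, "az": 0, "claw": 60},
    {"tx": 11, "ty": 415, "tz": 0, "ax": 0, "ay": 0, "az": 0, "claw": 60},
    {"tx": 11, "ty": 415, "tz": 0, "ax": 0, "ay": 0, "az": 0, "claw": 60},
    {"tx": 11, "ty": 415, "tz": 0, "ax": 0, "ay": 0, "az": 0, "claw": 60},
    {"tx": 11, "ty": 415, "tz": 0, "ax": 0, "ay": 0, "az": 0, "claw": 60},
    {"tx": 11, "ty": 415, "tz": 0, "ax": 0, "ay": 0, "az": 0, "claw": 60},
    {"tx": 11, "ty": 415, "tz": 0, "ax": 0, "ay": 0, "az": 0, "claw": 60},
    {"tx": 11, "ty": 415, "tz": 0, "ax": 0, "ay": 0, "az": 0, "claw": 60},
    {"tx": 11, "ty": 415, "tz": 0, "ax": 0, "ay": 0, "az": 0, "claw": 60},
    {"tx": 11, "ty": 415, "tz": 0, "ax": 0, "ay": 0, "az": 0, "claw": 60}
  ]
}}

```text
time_s: 15.48
tcp_pos: [0.5001, -0.3953, 0.1582]
ee_rot: [[1.0, -0.004, -0.003], [-0.004, -1.0, 0.001], [-0.003, -0.001, -1.0]]
wrist_force: [0.3, 0.1, 0.7]
gripper_width: 0.688
gripper_force: 0.0
```

Call:
{"api": "servo_tool", "payload": {
  "deltas": [
    {"tx": 0, "ty": 0, "tz": 0, "ax": 0, "ay": 0, "az": 0, "claw": 60},
    {"tx": 0, "ty": 0, "tz": 0, "ax": 0, "ay": 0, "az": 0, "claw": 60},
    {"tx": 0, "ty": 0, "tz": 0, "ax": 0, "ay": 0, "az": 0, "claw": 60}
  ]
}}

```text
time_s: 15.73
tcp_pos: [0.5014, -0.3912, 0.1604]
ee_rot: [[1.0, 0.002, -0.001], [0.002, -1.0, 0.001], [-0.001, -0.001, -1.0]]
wrist_force: [-0.2, 0.8, 0.2]
gripper_width: 0.688
gripper_force: 0.0
```

```bash
python3 - <<'E'
from h import *
print(sense()['tcp_pos'])
ims={k:grab(k) for k in('side','top')}
a=cv2.resize(ims['side'][130:240,180:280],None,fx=4,fy=4,interpolation=0);b=cv2.resize(ims['top'][170:280,200:300],None,fx=4,fy=4,interpolation=0)
cv2.imwrite('pics/c2.png',np.hstack([a,b]).astype(np.uint8))
g={k:v.mean(2) for k,v in ims.items()}
for C in ([circ(25,60)],[np.r_[circ(25,30),circ(25,60)],circ(25,60)]):
    print('cup',locate(C,(.49,.0227),g,.035))
print('ring',locate([np.r_[circ(32,10),circ(32,25)]],(.49,.0227),g,.035))
E
```

```text
[ 0.50138361 -0.39116238  0.1604137 ]
cup (array([489.75638232,  22.95236481,  32.68874493]), array([ 0.14491849, -0.01150283, -0.10017206,  0.11710934]), [np.float32(9.024519), np.float32(11.537684)])
cup (array([489.75295691,  22.96972385,  31.84603491]), array([ 0.15289331, -0.01210032, -0.10647913,  0.12450817]), [np.float32(8.988297), np.float32(11.5376835)])
ring (array([489.96834633,  23.40852505,  29.77756734]), array([ 0.37741657, -0.02969195, -0.26632577,  0.3115486 ]), [np.float32(10.109321), np.float32(12.55252)])
```

View pics/c2.png

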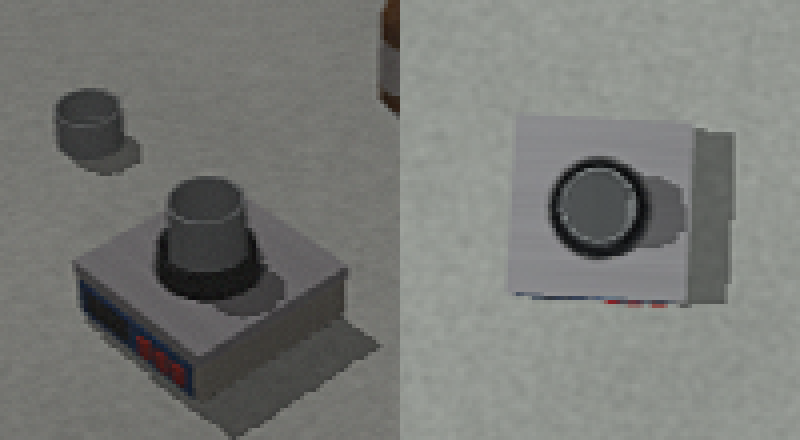

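Call:
{"api": "servo_tool", "payload": {
  "deltas": [
    {"tx": 0, "ty": 0, "tz": 35, "ax": 0, "ay": 0, "az": 0, "claw": 60},
    {"tx": 0, "ty": 0, "tz": 70, "ax": 0, "ay": 0, "az": 0, "claw": 60},
    {"tx": 0, "ty": 0, "tz": 105, "ax": 0, "ay": 0, "az": 0, "claw": 60},
    {"tx": 0, "ty": 0, "tz": 130, "ax": 0, "ay": 0, "az": 0, "claw": 60},
    {"tx": 0, "ty": 0, "tz": 144, "ax": 0, "ay": 0, "az": 0, "claw": 60},
    {"tx": 0, "ty": 0, "tz": 144, "ax": 0, "ay": 0, "az": 0, "claw": 60},
    {"tx": 0, "ty": 0, "tz": 144, "ax": 0, "ay": 0, "az": 0, "claw": 45},
    {"tx": 0, "ty": 0, "tz": 144, "ax": 0, "ay": 0, "az": 0, "claw": 32},
    {"tx": 0, "ty": 0, "tz": 144, "ax": 0, "ay": 0, "az": 0, "claw": 27},
    {"tx": 0, "ty": 0, "tz": 144, "ax": 0, "ay": 0, "az": 0, "claw": 18},
    {"tx": 0, "ty": 0, "tz": 144, "ax": 0, "ay": 0, "az": 0, "claw": 18},
    {"tx": 0, "ty": 0, "tz": 144, "ax": 0, "ay": 0, "az": 0, "claw": 18}
  ]
}}

```text
time_s: 17.13
tcp_pos: [0.5017, -0.3928, 0.0175]
ee_rot: [[1.0, 0.0, 0.001], [0.0, -1.0, -0.001], [0.001, 0.001, -1.0]]
wrist_force: [0.9, -0.7, -0.8]
gripper_width: 0.323
gripper_force: 0.0
```

Call:
{"api": "servo_tool", "payload": {
  "deltas": [
    {"tx": 0, "ty": 0, "tz": 0, "ax": 0, "ay": 0, "az": 0, "claw": 18},
    {"tx": 0, "ty": 0, "tz": 0, "ax": 0, "ay": 0, "az": 0, "claw": 18}
  ]
}}

```text
time_s: 17.3
tcp_pos: [0.5016, -0.3928, 0.0173]
ee_rot: [[1.0, 0.001, 0.001], [0.001, -1.0, -0.001], [0.001, 0.001, -1.0]]
wrist_force: [-0.5, 0.6, 4.2]
gripper_width: 0.288
gripper_force: 30.0
```

Call:
{"api": "servo_tool", "payload": {
  "deltas": [
    {"tx": 0, "ty": 0, "tz": -15, "ax": 0, "ay": 0, "az": 0, "claw": 18},
    {"tx": 0, "ty": 0, "tz": -50, "ax": 0, "ay": 0, "az": 0, "claw": 18},
    {"tx": 0, "ty": 0, "tz": -85, "ax": 0, "ay": 0, "az": 0, "claw": 18},
    {"tx": 0, "ty": 0, "tz": -110, "ax": 0, "ay": 0, "az": 0, "claw": 18},
    {"tx": 0, "ty": 0, "tz": -120, "ax": 0, "ay": 0, "az": 0, "claw": 18},
    {"tx": 0, "ty": 0, "tz": -120, "ax": 0, "ay": 0, "az": 0, "claw": 18}
  ]
}}

```text
time_s: 17.8
tcp_pos: [0.5027, -0.3934, 0.1394]
ee_rot: [[1.0, 0.0, 0.005], [0.0, -1.0, -0.003], [0.005, 0.003, -1.0]]
wrist_force: [-0.1, 0.0, -1.1]
gripper_width: 0.29
gripper_force: 30.0
```

Call:
{"api": "servo_tool", "payload": {
  "deltas": [
    {"tx": -1, "ty": -30, "tz": 0, "ax": 0, "ay": 0, "az": 0, "claw": 18},
    {"tx": -12, "ty": -416, "tz": 0, "ax": 0, "ay": 0, "az": 0, "claw": 18},
    {"tx": -12, "ty": -416, "tz": 0, "ax": 0, "ay": 0, "az": 0, "claw": 18},
    {"tx": -12, "ty": -416, "tz": 0, "ax": 0, "ay": 0, "az": 0, "claw": 18},
    {"tx": -12, "ty": -416, "tz": 0, "ax": 0, "ay": 0, "az": 0, "claw": 18},
    {"tx": -12, "ty": -416, "tz": 0, "ax": 0, "ay": 0, "az": 0, "claw": 18},
    {"tx": -12, "ty": -416, "tz": 0, "ax": 0, "ay": 0, "az": 0, "claw": 18},
    {"tx": -12, "ty": -416, "tz": 0, "ax": 0, "ay": 0, "az": 0, "claw": 18},
    {"tx": -12, "ty": -416, "tz": 0, "ax": 0, "ay": 0, "az": 0, "claw": 18},
    {"tx": -12, "ty": -416, "tz": 0, "ax": 0, "ay": 0, "az": 0, "claw": 18},
    {"tx": -12, "ty": -416, "tz": 0, "ax": 0, "ay": 0, "az": 0, "claw": 18},
    {"tx": -12, "ty": -416, "tz": 0, "ax": 0, "ay": 0, "az": 0, "claw": 18}
  ]
}}

```text
time_s: 18.8
tcp_pos: [0.488, 0.0257, 0.1347]
ee_rot: [[1.0, 0.005, -0.003], [0.005, -1.0, -0.001], [-0.003, 0.001, -1.0]]
wrist_force: [-0.0, -0.2, -0.5]
gripper_width: 0.293
gripper_force: 30.0
```

Call:
{"api": "servo_tool", "payload": {
  "deltas": [
    {"tx": 0, "ty": 0, "tz": 0, "ax": 0, "ay": 0, "az": 0, "claw": 18},
    {"tx": 0, "ty": 0, "tz": 0, "ax": 0, "ay": 0, "az": 0, "claw": 18},
    {"tx": 0, "ty": 0, "tz": 0, "ax": 0, "ay": 0, "az": 0, "claw": 18},
    {"tx": 0, "ty": 0, "tz": 0, "ax": 0, "ay": 0, "az": 0, "claw": 18}
  ]
}}

```text
time_s: 19.13
tcp_pos: [0.489, 0.022, 0.1361]
ee_rot: [[1.0, -0.002, -0.001], [-0.002, -1.0, -0.0], [-0.001, 0.0, -1.0]]
wrist_force: [0.6, 0.3, -0.5]
gripper_width: 0.292
gripper_force: 30.0
```

```bash
python3 - <<'E'
from h import *
g=grab('side');s=sense();t=np.array(s['tcp_pos'])*1e3
print(t,s['wrist_force'],s['gripper_width'])
print('disc',side_xy([np.r_[circ(28,6),circ(28,11)]],[t[0],t[1],t[2]-17.3],g=g.mean(2)))
print('cup',side_xy([np.r_[circ(25,30),circ(25,60)]],[489.8,23,35],g=g.mean(2)))
cv2.imwrite('pics/l1.png',cv2.resize(g[110:240,170:300],None,fx=4.5,fy=4.5,interpolation=0).astype(np.uint8))
E
```

```text
[489.24699978  22.66247169 136.54279703] [ 0.35073937  0.23294119 -1.18828566] 0.2859298309363337
disc (array([507.58321554,  39.34672312]), (np.float32(7.428949), np.float64(0.75), np.float64(-6.0)))
cup (array([483.46017116,  15.40815914]), (np.float32(8.41667), np.float64(0.25), np.float64(2.5)))
```

View pics/l1.png

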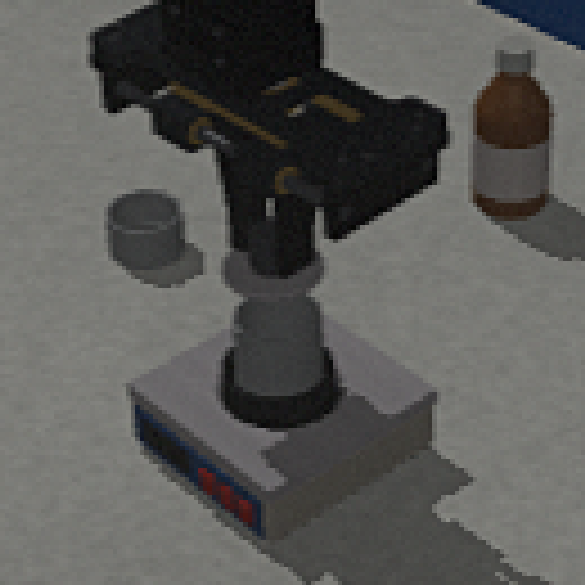

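```bash
python3 - <<'E'
from h import *
g=grab('side');s=g.mean(2);t=np.array(sense()['tcp_pos']);print(t)
def ed(row,a,b):
    r=s[row];o=[]
    d=np.abs(np.diff(cv2.GaussianBlur(r[None],(0,0),.7)[0]))
    for lo,hi in((a-6,a+6),(b-6,b+6)):
        w=d[lo:hi];w=np.where(w>w.max()*.5,w,0);o.append((w*(np.arange(lo,hi)+.5)).sum()/w.sum())
    return np.round([*o,np.mean(o)],2)
for v in range(168,174): print('disc',v,ed(v,219,242))
for v in range(180,187): print('cup',v,ed(v,222,242))
for v in range(196,202): print('ring',v,ed(v,219,244))
for z in(50,80,128): print(z,np.round(proj('side',[.4895,.0227,z/1e3])[0],2))
E
```

```text
[0.48928701 0.02319445 0.13660536]
disc 168 [217.98 240.44 229.21]
disc 169 [216.95 240.24 228.6 ]
disc 170 [216.92 241.03 228.98]
disc 171 [217.6  240.96 229.28]
disc 172 [219.06 240.14 229.6 ]
disc 173 [220.01 239.51 229.76]
cup 180 [221.53 241.37 231.45]
cup 181 [221.11 240.99 231.05]
cup 182 [221.53 241.03 231.28]
cup 183 [221.65 241.   231.33]
cup 184 [221.06 241.48 231.27]
cup 185 [221.54 241.41 231.48]
cup 186 [221.55 241.1  231.32]
ring 196 [218.44 246.42 232.43]
ring 197 [218.05 247.79 232.92]
ring 198 [218.42 244.97 231.7 ]
ring 199 [218.99 244.88 231.94]
ring 200 [219.09 243.98 231.53]
ring 201 [220.07 243.06 231.57]
50 [231.94 193.42]
80 [231.47 184.14]
128 [230.7  168.63]
```

```bash
python3 - <<'E'
from h import *
s=grab('side').mean(2);t=np.array(sense()['tcp_pos'])
for c in(226,228,230,232): print(c,np.round(s[164:182,c]).astype(int))
for d in((0,0),(-2,2),(-4,0),(-3,3)):
    p=proj('side',np.r_[circ(28,6),circ(28,11)]+[t[0]+d[0]/1e3,.0227+d[1]/1e3,t[2]-.0173])
    print(d,'cols',p[:,0].min(),p[:,0].max(),'bottom row',p[:,1].max(), 'row of left end',p[p[:,0].argmin(),1])
for z in(168,170,172,174): print(z,np.round(s[z,212:248]).astype(int))
E
```

```text
226 [32 30 28 26 31 28 54 68 66 66 65 72 56 57 59 56 58 57]
228 [34 37 29 30 34 31 29 62 65 65 61 76 57 57 61 58 59 58]
230 [30 29 26 32 30 26 27 56 65 64 63 73 61 62 59 61 62 59]
232 [24 20 21 26 24 18 21 42 68 63 63 73 60 61 62 59 61 59]
(0, 0) cols 219.0093650185762 242.2058066834184 bottom row 176.5931812258292 row of left end 168.66630065348255
(-2, 2) cols 217.8380531023334 241.0406984830935 bottom row 176.60913200014585 row of left end 168.68187134164373
(-4, 0) cols 217.77914415604985 241.02881918241408 bottom row 177.3341736566587 row of left end 169.3798275482743
(-3, 3) cols 217.25238187860674 240.45812927340356 bottom row 176.61710759839636 row of left end 168.68965688865572
168 [ 77  74  69 110 126 123 115  87  63  65  66  67  58  41  31  31  34  34
  30  26  24  18  21  18  17  30  40  56  60  76 111 121 122 122 119 118]
170 [ 73  67  65 105 124 123 100  70  62  65  65  62  64  65  54  31  29  27
  27  24  21  13  30  59  70  66  65  64  56  83 112 117 118 119 119 120]
172 [124 126 122 122 126 121 124 104  71  59  62  65  65  63  66  66  65  64
  65  67  68  64  65  64  62  62  60  56  84 116 123 120 118 119 121 120]
174 [120 122 121 121 121 121 121 123 124 104  73  63  67  64  65  63  61  63
  63  64  63  65  70  70  65  82 113 124 123 122 122 122 118 118 120 118]
```

Call:
{"api": "servo_tool", "payload": {
  "deltas": [
    {"tx": 1.5, "ty": 0.5, "tz": 8, "ax": 0, "ay": 0, "az": 0, "claw": 18},
    {"tx": 1.5, "ty": 0.5, "tz": 15, "ax": 0, "ay": 0, "az": 0, "claw": 18},
    {"tx": 1.5, "ty": 0.5, "tz": 20, "ax": 0, "ay": 0, "az": 0, "claw": 18},
    {"tx": 1.5, "ty": 0.5, "tz": 23, "ax": 0, "ay": 0, "az": 0, "claw": 18},
    {"tx": 1.5, "ty": 0.5, "tz": 25, "ax": 0, "ay": 0, "az": 0, "claw": 18},
    {"tx": 1.5, "ty": 0.5, "tz": 27, "ax": 0, "ay": 0, "az": 0, "claw": 18},
    {"tx": 1.5, "ty": 0.5, "tz": 27, "ax": 0, "ay": 0, "az": 0, "claw": 18}
  ]
}}

```text
time_s: 20.32
tcp_pos: [0.4906, 0.0228, 0.1091]
ee_rot: [[1.0, 0.0, -0.001], [0.0, -1.0, -0.0], [-0.001, 0.0, -1.0]]
wrist_force: [-0.2, -0.2, -1.4]
gripper_width: 0.293
gripper_force: 30.0
```

Call:
{"api": "servo_tool", "payload": {
  "deltas": [
    {"tx": 0, "ty": 0, "tz": 1, "ax": 0, "ay": 0, "az": 0, "claw": 18},
    {"tx": 0, "ty": 0, "tz": 2, "ax": 0, "ay": 0, "az": 0, "claw": 18},
    {"tx": 0, "ty": 0, "tz": 2.5, "ax": 0, "ay": 0, "az": 0, "claw": 18},
    {"tx": 0, "ty": 0, "tz": 2.5, "ax": 0, "ay": 0, "az": 0, "claw": 18},
    {"tx": 0, "ty": 0, "tz": 2.5, "ax": 0, "ay": 0, "az": 0, "claw": 18}
  ]
}}

```text
time_s: 20.73
tcp_pos: [0.4908, 0.0228, 0.1071]
ee_rot: [[1.0, 0.0, 0.0], [0.0, -1.0, 0.0], [0.0, -0.0, -1.0]]
wrist_force: [0.5, -0.5, -0.9]
gripper_width: 0.292
gripper_force: 30.0
```

Near contact; release gently and rise.

Call:
{"api": "servo_tool", "payload": {
  "deltas": [
    {"tx": 0, "ty": 0, "tz": 0.7, "ax": 0, "ay": 0, "az": 0, "claw": 18},
    {"tx": 0, "ty": 0, "tz": 0.7, "ax": 0, "ay": 0, "az": 0, "claw": 18},
    {"tx": 0, "ty": 0, "tz": 0.7, "ax": 0, "ay": 0, "az": 0, "claw": 30},
    {"tx": 0, "ty": 0, "tz": 0.7, "ax": 0, "ay": 0, "az": 0, "claw": 40},
    {"tx": 0, "ty": 0, "tz": 0.7, "ax": 0, "ay": 0, "az": 0, "claw": 55},
    {"tx": 0, "ty": 0, "tz": 0.7, "ax": 0, "ay": 0, "az": 0, "claw": 55},
    {"tx": 0, "ty": 0, "tz": 0.7, "ax": 0, "ay": 0, "az": 0, "claw": 55},
    {"tx": 0, "ty": 0, "tz": -10, "ax": 0, "ay": 0, "az": 0, "claw": 55},
    {"tx": 0, "ty": 0, "tz": -40, "ax": 0, "ay": 0, "az": 0, "claw": 55},
    {"tx": 0, "ty": 0, "tz": -73, "ax": 0, "ay": 0, "az": 0, "claw": 55},
    {"tx": 0, "ty": 0, "tz": -73, "ax": 0, "ay": 0, "az": 0, "claw": 55},
    {"tx": 0, "ty": 0, "tz": -73, "ax": 0, "ay": 0, "az": 0, "claw": 55}
  ]
}}

```text
time_s: 21.73
tcp_pos: [0.4919, 0.0233, 0.1821]
ee_rot: [[1.0, 0.0, 0.005], [0.0, -1.0, 0.002], [0.005, -0.002, -1.0]]
wrist_force: [0.1, 0.2, -0.7]
gripper_width: 0.628
gripper_force: 0.0
```

Call:
{"api": "servo_tool", "payload": {
  "deltas": [
    {"tx": -11, "ty": 28, "tz": 0, "ax": 0, "ay": 0, "az": 0, "claw": 55},
    {"tx": -106, "ty": 275, "tz": 0, "ax": 0, "ay": 0, "az": 0, "claw": 55},
    {"tx": -106, "ty": 275, "tz": 0, "ax": 0, "ay": 0, "az": 0, "claw": 55},
    {"tx": -106, "ty": 275, "tz": 0, "ax": 0, "ay": 0, "az": 0, "claw": 55},
    {"tx": -106, "ty": 275, "tz": 0, "ax": 0, "ay": 0, "az": 0, "claw": 55},
    {"tx": -106, "ty": 275, "tz": 0, "ax": 0, "ay": 0, "az": 0, "claw": 55},
    {"tx": -106, "ty": 275, "tz": 0, "ax": 0, "ay": 0, "az": 0, "claw": 55},
    {"tx": -106, "ty": 275, "tz": 0, "ax": 0, "ay": 0, "az": 0, "claw": 55},
    {"tx": -106, "ty": 275, "tz": 0, "ax": 0, "ay": 0, "az": 0, "claw": 55},
    {"tx": -106, "ty": 275, "tz": 0, "ax": 0, "ay": 0, "az": 0, "claw": 55},
    {"tx": -106, "ty": 275, "tz": 0, "ax": 0, "ay": 0, "az": 0, "claw": 55},
    {"tx": -106, "ty": 275, "tz": 0, "ax": 0, "ay": 0, "az": 0, "claw": 55}
  ]
}}

```text
time_s: 22.73
tcp_pos: [0.3849, -0.2514, 0.1796]
ee_rot: [[1.0, 0.002, -0.001], [0.002, -1.0, 0.0], [-0.001, -0.0, -1.0]]
wrist_force: [0.2, 0.3, 0.8]
gripper_width: 0.635
gripper_force: 0.0
```

Call:
{"api": "servo_tool", "payload": {
  "deltas": [
    {"tx": 0, "ty": 0, "tz": 0, "ax": 0, "ay": 0, "az": 0, "claw": 55},
    {"tx": 0, "ty": 0, "tz": 0, "ax": 0, "ay": 0, "az": 0, "claw": 55},
    {"tx": 0, "ty": 0, "tz": 0, "ax": 0, "ay": 0, "az": 0, "claw": 55},
    {"tx": 0, "ty": 0, "tz": 0, "ax": 0, "ay": 0, "az": 0, "claw": 55}
  ]
}}

```text
time_s: 23.07
tcp_pos: [0.385, -0.2518, 0.1801]
ee_rot: [[1.0, 0.001, 0.0], [0.001, -1.0, -0.0], [0.0, 0.0, -1.0]]
wrist_force: [-0.1, 0.2, -0.9]
gripper_width: 0.632
gripper_force: 0.0
```

```bash
python3 - <<'E'
from h import *
print(sense()['tcp_pos'])
ims={k:grab(k) for k in('side','top')};g={k:v.mean(2) for k,v in ims.items()}
a=cv2.resize(ims['side'][120:230,180:280],None,fx=4,fy=4,interpolation=0);b=cv2.resize(ims['top'][170:280,200:300],None,fx=4,fy=4,interpolation=0)
cv2.imwrite('pics/l2.png',np.hstack([a,b]).astype(np.uint8))
for C in([np.r_[circ(28,6),circ(28,11)]],[circ(28,11)],[circ(13,33)],[np.r_[circ(28,6),circ(28,11)],np.r_[circ(13,11),circ(13,33)]]):
    x,r,s=locate(C,(.49,.0227),g,.088);print('lid',np.round(x,1),np.round(r,1),s)
# collar/hole: stage of the probe head, side view only
print('probe head',side_xy([np.r_[circ(11,75),circ(11,100)]],[384.5,-252.6,0],R=4,g=g['side']), side_xy([np.r_[circ(11,75),circ(11,100)]],[384.5,-252.6,0],R=4,g=np.load('ims0.npz')['side']))
E
```

```text
[ 0.38503907 -0.25177982  0.18010182]
lid [495.3  18.4  99.1] [-2.4  0.2  1.7 -1.9] [np.float32(7.745737), np.float32(12.020651)]
lid [494.1  19.5  99.3] [-1.8  0.2  1.3 -1.5] [np.float32(7.9736204), np.float32(12.020651)]
lid [490.8  23.7  86.3] [ 0.2 -0.  -0.2  0.2] [np.float32(10.521575), np.float32(12.8445635)]
lid [490.   23.2  90.9] [ 0.3 -0.  -0.2  0.2] [np.float32(9.027625), np.float32(12.228282)]
probe head (array([ 384.62970116, -251.77668378]), (np.float32(12.168612), np.float64(-0.25), np.float64(-0.25))) (array([ 384.62970116, -251.77668378]), (np.float32(11.68123), np.float64(-0.25), np.float64(-0.25)))
```

View pics/l2.png

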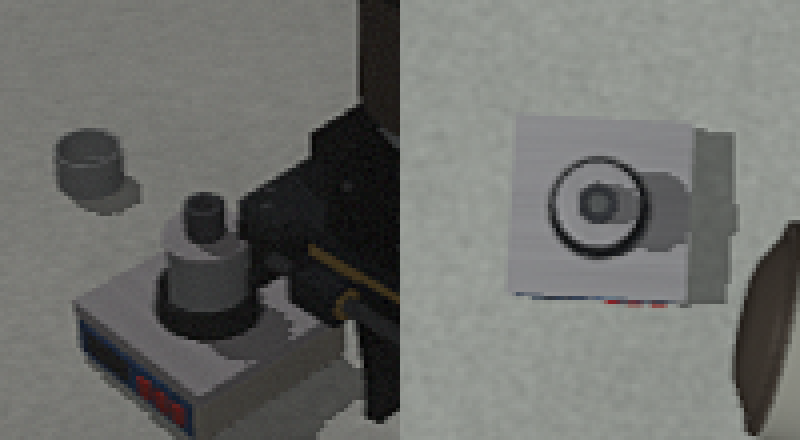

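Call:
{"api": "servo_tool", "payload": {
  "deltas": [
    {"tx": 0, "ty": 0, "tz": 30, "ax": 0, "ay": 0, "az": 0, "claw": 55},
    {"tx": 0, "ty": 0, "tz": 60, "ax": 0, "ay": 0, "az": 0, "claw": 55},
    {"tx": 0, "ty": 0, "tz": 85, "ax": 0, "ay": 0, "az": 0, "claw": 55},
    {"tx": 0, "ty": 0, "tz": 97, "ax": 0, "ay": 0, "az": 0, "claw": 55},
    {"tx": 0, "ty": 0, "tz": 97, "ax": 0, "ay": 0, "az": 0, "claw": 55},
    {"tx": 0, "ty": 0, "tz": 97, "ax": 0, "ay": 0, "az": 0, "claw": 40},
    {"tx": 0, "ty": 0, "tz": 97, "ax": 0, "ay": 0, "az": 0, "claw": 32},
    {"tx": 0, "ty": 0, "tz": 97, "ax": 0, "ay": 0, "az": 0, "claw": 29},
    {"tx": 0, "ty": 0, "tz": 97, "ax": 0, "ay": 0, "az": 0, "claw": 27},
    {"tx": 0, "ty": 0, "tz": 97, "ax": 0, "ay": 0, "az": 0, "claw": 25},
    {"tx": 0, "ty": 0, "tz": 97, "ax": 0, "ay": 0, "az": 0, "claw": 24},
    {"tx": 0, "ty": 0, "tz": 97, "ax": 0, "ay": 0, "az": 0, "claw": 23}
  ]
}}

```text
time_s: 24.47
tcp_pos: [0.385, -0.2522, 0.0834]
ee_rot: [[1.0, 0.0, 0.001], [0.0, -1.0, -0.0], [0.001, 0.0, -1.0]]
wrist_force: [-0.2, -0.2, 0.6]
gripper_width: 0.287
gripper_force: 0.0
```

Call:
{"api": "servo_tool", "payload": {
  "deltas": [
    {"tx": 0, "ty": 0, "tz": 0, "ax": 0, "ay": 0, "az": 0, "claw": 22},
    {"tx": 0, "ty": 0, "tz": 0, "ax": 0, "ay": 0, "az": 0, "claw": 21},
    {"tx": 0, "ty": 0, "tz": 0, "ax": 0, "ay": 0, "az": 0, "claw": 15},
    {"tx": 0, "ty": 0, "tz": 0, "ax": 0, "ay": 0, "az": 0, "claw": 15},
    {"tx": 0, "ty": 0, "tz": 0, "ax": 0, "ay": 0, "az": 0, "claw": 15},
    {"tx": 0, "ty": 0, "tz": 0, "ax": 0, "ay": 0, "az": 0, "claw": 15}
  ]
}}

```text
time_s: 24.97
tcp_pos: [0.385, -0.2524, 0.0832]
ee_rot: [[1.0, 0.0, 0.0], [0.0, -1.0, -0.0], [0.0, 0.0, -1.0]]
wrist_force: [-0.7, -0.9, 1.6]
gripper_width: 0.247
gripper_force: 30.0
```

Call:
{"api": "servo_tool", "payload": {
  "deltas": [
    {"tx": 0, "ty": 0, "tz": -3, "ax": 0, "ay": 0, "az": 0, "claw": 15},
    {"tx": 0, "ty": 0, "tz": -8, "ax": 0, "ay": 0, "az": 0, "claw": 15},
    {"tx": 0, "ty": 0, "tz": -15, "ax": 0, "ay": 0, "az": 0, "claw": 15},
    {"tx": 0, "ty": 0, "tz": -22, "ax": 0, "ay": 0, "az": 0, "claw": 15},
    {"tx": 0, "ty": 0, "tz": -29, "ax": 0, "ay": 0, "az": 0, "claw": 15},
    {"tx": 0, "ty": 0, "tz": -36, "ax": 0, "ay": 0, "az": 0, "claw": 15},
    {"tx": 0, "ty": 0, "tz": -43, "ax": 0, "ay": 0, "az": 0, "claw": 15},
    {"tx": 0, "ty": 0, "tz": -50, "ax": 0, "ay": 0, "az": 0, "claw": 15},
    {"tx": 0, "ty": 0, "tz": -57, "ax": 0, "ay": 0, "az": 0, "claw": 15},
    {"tx": 0, "ty": 0, "tz": -64, "ax": 0, "ay": 0, "az": 0, "claw": 15},
    {"tx": 0, "ty": 0, "tz": -71, "ax": 0, "ay": 0, "az": 0, "claw": 15},
    {"tx": 0, "ty": 0, "tz": -78, "ax": 0, "ay": 0, "az": 0, "claw": 15}
  ]
}}

```text
time_s: 25.97
tcp_pos: [0.3848, -0.2522, 0.1618]
ee_rot: [[1.0, 0.0, -0.0], [0.0, -1.0, 0.0], [-0.0, -0.0, -1.0]]
wrist_force: [1.1, -0.1, -0.0]
gripper_width: 0.247
gripper_force: 30.0
```

Call:
{"api": "servo_tool", "payload": {
  "deltas": [
    {"tx": 0, "ty": 0, "tz": -10, "ax": 0, "ay": 0, "az": 0, "claw": 15},
    {"tx": 0, "ty": 0, "tz": -25, "ax": 0, "ay": 0, "az": 0, "claw": 15},
    {"tx": 0, "ty": 0, "tz": -40, "ax": 0, "ay": 0, "az": 0, "claw": 15},
    {"tx": 0, "ty": 0, "tz": -55, "ax": 0, "ay": 0, "az": 0, "claw": 15},
    {"tx": 0, "ty": 0, "tz": -62, "ax": 0, "ay": 0, "az": 0, "claw": 15},
    {"tx": 0, "ty": 0, "tz": -62, "ax": 0, "ay": 0, "az": 0, "claw": 15},
    {"tx": 0, "ty": 0, "tz": -62, "ax": 0, "ay": 0, "az": 0, "claw": 15}
  ]
}}

```text
time_s: 26.55
tcp_pos: [0.3846, -0.252, 0.2229]
ee_rot: [[1.0, -0.0, 0.0], [-0.0, -1.0, 0.0], [0.0, -0.0, -1.0]]
wrist_force: [0.1, 1.0, -1.5]
gripper_width: 0.241
gripper_force: 30.0
```

```bash
python3 - <<'E'
from h import *
g=grab('side');t=sense()['tcp_pos'];print(t)
cv2.imwrite('pics/p1.png',cv2.resize(g[180:320,230:350],None,fx=4.2,fy=4.2,interpolation=0).astype(np.uint8))
print(proj('side',[t[0],t[1],t[2]-.0782]),proj('side',[t[0],t[1],t[2]-.0182]))
E
```

```text
[ 0.38424921 -0.25199501  0.22206101]
[[288.2663274  243.60228001]] [[289.56765438 220.96801109]]
```

View pics/p1.png

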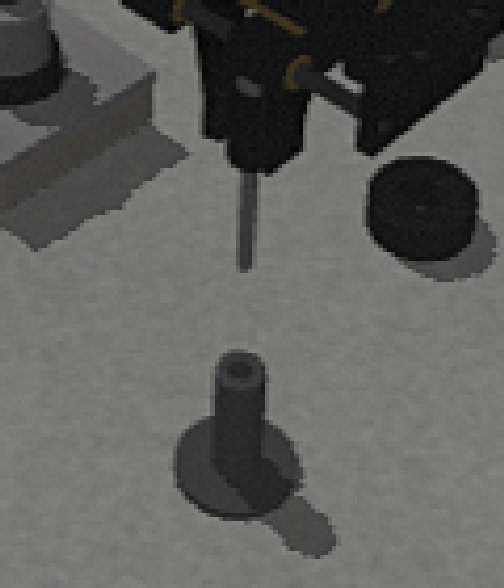

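Call:
{"api": "servo_tool", "payload": {
  "deltas": [
    {"tx": 11, "ty": -28, "tz": 0, "ax": 0, "ay": 0, "az": 0, "claw": 15},
    {"tx": 106, "ty": -275, "tz": 0, "ax": 0, "ay": 0, "az": 0, "claw": 15},
    {"tx": 106, "ty": -275, "tz": 0, "ax": 0, "ay": 0, "az": 0, "claw": 15},
    {"tx": 106, "ty": -275, "tz": 0, "ax": 0, "ay": 0, "az": 0, "claw": 15},
    {"tx": 106, "ty": -275, "tz": 0, "ax": 0, "ay": 0, "az": 0, "claw": 15},
    {"tx": 106, "ty": -275, "tz": 0, "ax": 0, "ay": 0, "az": 0, "claw": 15},
    {"tx": 106, "ty": -275, "tz": 0, "ax": 0, "ay": 0, "az": 0, "claw": 15},
    {"tx": 106, "ty": -275, "tz": 0, "ax": 0, "ay": 0, "az": 0, "claw": 15},
    {"tx": 106, "ty": -275, "tz": 0, "ax": 0, "ay": 0, "az": 0, "claw": 15},
    {"tx": 106, "ty": -275, "tz": 0, "ax": 0, "ay": 0, "az": 0, "claw": 15},
    {"tx": 106, "ty": -275, "tz": 0, "ax": 0, "ay": 0, "az": 0, "claw": 15},
    {"tx": 106, "ty": -275, "tz": 0, "ax": 0, "ay": 0, "az": 0, "claw": 15}
  ]
}}

```text
time_s: 27.75
tcp_pos: [0.4901, 0.0216, 0.2228]
ee_rot: [[1.0, -0.001, -0.001], [-0.001, -1.0, -0.0], [-0.001, 0.0, -1.0]]
wrist_force: [-0.2, -0.2, -0.2]
gripper_width: 0.245
gripper_force: 30.0
```

Call:
{"api": "servo_tool", "payload": {
  "deltas": [
    {"tx": 0, "ty": 0, "tz": 4, "ax": 0, "ay": 0, "az": 0, "claw": 15},
    {"tx": 0, "ty": 0, "tz": 8, "ax": 0, "ay": 0, "az": 0, "claw": 15},
    {"tx": 0, "ty": 0, "tz": 10, "ax": 0, "ay": 0, "az": 0, "claw": 15},
    {"tx": 0, "ty": 0, "tz": 10, "ax": 0, "ay": 0, "az": 0, "claw": 15},
    {"tx": 0, "ty": 0, "tz": 10, "ax": 0, "ay": 0, "az": 0, "claw": 15},
    {"tx": 0, "ty": 0, "tz": 10, "ax": 0, "ay": 0, "az": 0, "claw": 15}
  ]
}}

```text
time_s: 28.25
tcp_pos: [0.4908, 0.0227, 0.2131]
ee_rot: [[1.0, 0.0, 0.0], [0.0, -1.0, -0.0], [0.0, 0.0, -1.0]]
wrist_force: [-0.5, -0.4, -0.3]
gripper_width: 0.242
gripper_force: 30.0
```

```bash
python3 - <<'E'
from h import *
g=grab('side');t=np.array(sense()['tcp_pos']);print(t)
cv2.imwrite('pics/p2.png',cv2.resize(g[140:210,195:270],None,fx=8,fy=8,interpolation=2).astype(np.uint8))
for l,X in dict(tip=[t[0],t[1],t[2]-.0782],hole=[.4903,.0234,.122]).items(): p=proj('side',X)[0];print(l,p,(p+.5-[195,140])*8)
E
```

```text
[0.49083901 0.02290448 0.21319086]
tip [230.92703177 166.02554217] [291.41625413 212.20433735]
hole [230.83884777 170.35243421] [290.7107822  246.81947372]
```

View pics/p2.png

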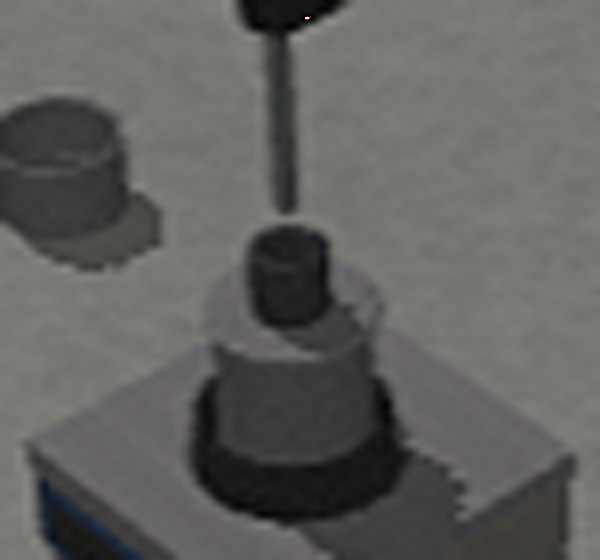

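```bash
python3 - <<'E'
from h import *
G=grab('side',8);g=G.mean(2)
for C in([circ(13,33)],[np.r_[circ(13,11),circ(13,33)]],[np.r_[circ(13,11),circ(13,33)],circ(13,33)],[np.r_[circ(13,20),circ(13,33)]]):
    print('collar',side_xy(C,[490.3,23.4,89],R=3,g=g))
print('head bottom',side_xy([circ(11,70)],[490.8,22.8,135],R=3,g=g))
print(np.round(g[158:180,228:235]).astype(int))
print(proj('side',[.4908,.0228,.135]),proj('side',[.4908,.0228,.122]))
E
```

```text
collar (array([487.79782168,  21.65872287]), (np.float32(10.190082), np.float64(-0.25), np.float64(0.75)))
collar (array([488.48791117,  22.38752879]), (np.float32(12.502575), np.float64(-0.25), np.float64(0.5)))
collar (array([487.79782168,  21.65872287]), (np.float32(11.549526), np.float64(-0.25), np.float64(0.75)))
collar (array([485.04708172,  18.75365682]), (np.float32(11.912836), np.float64(-0.25), np.float64(1.75)))
head bottom (array([490.38236454,  23.23682706]), (np.float32(9.013436), np.float64(-0.25), np.float64(0.0)))
[[ 92  59  55  57 106 122 120]
 [103  70  55  58 103 122 120]
 [101  70  54  56 103 118 115]
 [100  71  54  60 105 120 117]
 [103  69  55  45 102 124 119]
 [102  68  54  47  98 119 119]
 [110  76  55  47  98 118 116]
 [112  77  50  42  97 119 116]
 [124 106  64  78 112 119 117]
 [125 128 118 121 126 125 124]
 [ 93  71  48  55  61  90 103]
 [ 38  38  34  33  39  44  39]
 [ 29  29  34  33  29  37  40]
 [ 31  32  35  33  32  38  42]
 [ 42  36  32  35  34  39  39]
 [ 47  50  50  47  38  34  28]
 [ 33  34  35  34  34  34  32]
 [ 35  34  34  34  35  32  32]
 [ 34  35  35  33  33  33  32]
 [ 31  33  34  34  32  32  32]
 [ 32  33  34  35  35  32  29]
 [ 27  34  35  35  33  32  28]]
[[230.9448893  166.04702301]] [[231.15767904 170.36554316]]
```

Call:
{"api": "servo_tool", "payload": {
  "deltas": [
    {"tx": -0.5, "ty": 0.5, "tz": 4, "ax": 0, "ay": 0, "az": 0, "claw": 15},
    {"tx": -0.5, "ty": 0.5, "tz": 8, "ax": 0, "ay": 0, "az": 0, "claw": 15},
    {"tx": -0.5, "ty": 0.5, "tz": 11, "ax": 0, "ay": 0, "az": 0, "claw": 15},
    {"tx": -0.5, "ty": 0.5, "tz": 11, "ax": 0, "ay": 0, "az": 0, "claw": 15},
    {"tx": -0.5, "ty": 0.5, "tz": 11, "ax": 0, "ay": 0, "az": 0, "claw": 15}
  ]
}}

```text
time_s: 29.27
tcp_pos: [0.4901, 0.0222, 0.2017]
ee_rot: [[1.0, 0.0, -0.001], [0.0, -1.0, -0.0], [-0.001, 0.0, -1.0]]
wrist_force: [0.1, 0.7, -0.8]
gripper_width: 0.245
gripper_force: 30.0
```

```bash
python3 - <<'E'
from h import *
G=grab('side',8);s=sense();print(s['tcp_pos'],s['wrist_force'])
c=cv2.resize(G[155:190,215:250],None,fx=16,fy=16,interpolation=2);c=np.clip(c*2,0,255)
cv2.imwrite('pics/p3.png',c.astype(np.uint8))
print(np.round(G.mean(2)[164:178,224:239]).astype(int))
E
```

```text
[0.49028575 0.02234446 0.20215406] [-0.36536829 -0.05019182 -0.40536935]
[[118 120 119 121 110  75  54  47  98 120 116 114 114 113 115]
 [117 117 120 123 114  81  53  46 100 121 117 117 117 115 115]
 [118 119 119 123 118  81  54  49 103 122 120 117 115 116 113]
 [116 116 119 123 118  83  56  50  89 119 124 121 119 116 112]
 [118 119 124 113  94  71  58  54  57  93 104 116 124 118 114]
 [118 123 103  61  39  56  63  60  49  42  36  80 116 120 117]
 [120 111  71  34  30  37  57  50  35  38  42  29  98 122 115]
 [126 101  59  35  32  31  33  34  35  35  43  34  98 122 119]
 [122  95  53  46  43  34  34  32  33  31  38  25  90 115 119]
 [109  86  47  37  45  51  49  40  33  33  32  22  86 104 102]
 [108  86  45  29  33  35  33  35  35  33  32  22  88 105  99]
 [107  85  44  28  35  35  36  35  33  35  32  22  88 107 104]
 [105  98  59  28  32  34  35  35  36  34  29  26  67  99 103]
 [105  94  57  28  33  38  35  35  33  35  32  27  39  93 108]]
```

View pics/p3.png

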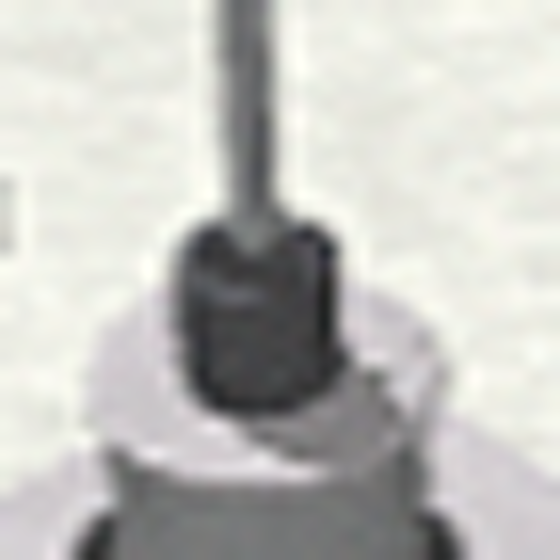

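Call:
{"api": "servo_tool", "payload": {
  "deltas": [
    {"tx": 0, "ty": 0, "tz": 2, "ax": 0, "ay": 0, "az": 0, "claw": 15},
    {"tx": 0, "ty": 0, "tz": 4, "ax": 0, "ay": 0, "az": 0, "claw": 15},
    {"tx": 0, "ty": 0, "tz": 6, "ax": 0, "ay": 0, "az": 0, "claw": 15},
    {"tx": 0, "ty": 0, "tz": 6, "ax": 0, "ay": 0, "az": 0, "claw": 15}
  ]
}}

```text
time_s: 30.0
tcp_pos: [0.4899, 0.0223, 0.1954]
ee_rot: [[1.0, 0.0, -0.001], [0.0, -1.0, -0.0], [-0.001, 0.0, -1.0]]
wrist_force: [-1.1, 0.0, -1.0]
gripper_width: 0.239
gripper_force: 30.0
```

Call:
{"api": "servo_tool", "payload": {
  "deltas": [
    {"tx": 0, "ty": 0, "tz": 3, "ax": 0, "ay": 0, "az": 0, "claw": 15},
    {"tx": 0, "ty": 0, "tz": 6, "ax": 0, "ay": 0, "az": 0, "claw": 15},
    {"tx": 0, "ty": 0, "tz": 9, "ax": 0, "ay": 0, "az": 0, "claw": 15},
    {"tx": 0, "ty": 0, "tz": 9, "ax": 0, "ay": 0, "az": 0, "claw": 15}
  ]
}}

```text
time_s: 30.33
tcp_pos: [0.4897, 0.0222, 0.1862]
ee_rot: [[1.0, 0.0, -0.002], [0.0, -1.0, -0.0], [-0.002, 0.0, -1.0]]
wrist_force: [-0.4, -0.6, 1.2]
gripper_width: 0.242
gripper_force: 30.0
```

Call:
{"api": "servo_tool", "payload": {
  "deltas": [
    {"tx": 0, "ty": 0, "tz": 4, "ax": 0, "ay": 0, "az": 0, "claw": 15},
    {"tx": 0, "ty": 0, "tz": 9, "ax": 0, "ay": 0, "az": 0, "claw": 15},
    {"tx": 0, "ty": 0, "tz": 14, "ax": 0, "ay": 0, "az": 0, "claw": 15},
    {"tx": 0, "ty": 0, "tz": 19, "ax": 0, "ay": 0, "az": 0, "claw": 15},
    {"tx": 0, "ty": 0, "tz": 24, "ax": 0, "ay": 0, "az": 0, "claw": 15},
    {"tx": 0, "ty": 0, "tz": 24, "ax": 0, "ay": 0, "az": 0, "claw": 15}
  ]
}}

```text
time_s: 30.83
tcp_pos: [0.4894, 0.0221, 0.1617]
ee_rot: [[1.0, -0.0, -0.003], [-0.0, -1.0, -0.001], [-0.003, 0.001, -1.0]]
wrist_force: [-0.3, 0.5, 0.4]
gripper_width: 0.242
gripper_force: 30.0
```

Call:
{"api": "servo_tool", "payload": {
  "deltas": [
    {"tx": 0, "ty": 0, "tz": 5, "ax": 0, "ay": 0, "az": 0, "claw": 15},
    {"tx": 0, "ty": 0, "tz": 10, "ax": 0, "ay": 0, "az": 0, "claw": 15},
    {"tx": 0, "ty": 0, "tz": 15, "ax": 0, "ay": 0, "az": 0, "claw": 15},
    {"tx": 0, "ty": 0, "tz": 20, "ax": 0, "ay": 0, "az": 0, "claw": 15},
    {"tx": 0, "ty": 0, "tz": 25, "ax": 0, "ay": 0, "az": 0, "claw": 15},
    {"tx": 0, "ty": 0, "tz": 28, "ax": 0, "ay": 0, "az": 0, "claw": 15},
    {"tx": 0, "ty": 0, "tz": 30, "ax": 0, "ay": 0, "az": 0, "claw": 15},
    {"tx": 0, "ty": 0, "tz": 30, "ax": 0, "ay": 0, "az": 0, "claw": 15}
  ]
}}

```text
time_s: 31.5
tcp_pos: [0.49, 0.0222, 0.1325]
ee_rot: [[1.0, 0.0, -0.001], [0.0, -1.0, -0.0], [-0.001, 0.0, -1.0]]
wrist_force: [0.4, -0.2, 0.2]
gripper_width: 0.246
gripper_force: 30.0
```

Head about 2 mm above the collar. Last bit down.

Call:
{"api": "servo_tool", "payload": {
  "deltas": [
    {"tx": 0, "ty": 0, "tz": 0.8, "ax": 0, "ay": 0, "az": 0, "claw": 15},
    {"tx": 0, "ty": 0, "tz": 1.6, "ax": 0, "ay": 0, "az": 0, "claw": 15},
    {"tx": 0, "ty": 0, "tz": 1.6, "ax": 0, "ay": 0, "az": 0, "claw": 15},
    {"tx": 0, "ty": 0, "tz": 1.6, "ax": 0, "ay": 0, "az": 0, "claw": 15}
  ]
}}

```text
time_s: 31.83
tcp_pos: [0.4903, 0.0223, 0.1316]
ee_rot: [[1.0, 0.0, 0.0], [0.0, -1.0, 0.0], [0.0, -0.0, -1.0]]
wrist_force: [-0.2, -0.0, -1.6]
gripper_width: 0.244
gripper_force: 30.0
```

Call:
{"api": "servo_tool", "payload": {
  "deltas": [
    {"tx": 0, "ty": 0, "tz": 0.8, "ax": 0, "ay": 0, "az": 0, "claw": 15},
    {"tx": 0, "ty": 0, "tz": 0.8, "ax": 0, "ay": 0, "az": 0, "claw": 15},
    {"tx": 0, "ty": 0, "tz": 0.8, "ax": 0, "ay": 0, "az": 0, "claw": 15}
  ]
}}

```text
time_s: 32.08
tcp_pos: [0.4902, 0.0223, 0.1307]
ee_rot: [[1.0, 0.0, 0.0], [0.0, -1.0, 0.0], [0.0, -0.0, -1.0]]
wrist_force: [-0.5, 0.7, -0.9]
gripper_width: 0.249
gripper_force: 30.0
```

Within ~0.5 mm; release slowly and rise.

Call:
{"api": "servo_tool", "payload": {
  "deltas": [
    {"tx": 0, "ty": 0, "tz": 0.3, "ax": 0, "ay": 0, "az": 0, "claw": 22},
    {"tx": 0, "ty": 0, "tz": 0.3, "ax": 0, "ay": 0, "az": 0, "claw": 26},
    {"tx": 0, "ty": 0, "tz": 0.3, "ax": 0, "ay": 0, "az": 0, "claw": 34},
    {"tx": 0, "ty": 0, "tz": 0.3, "ax": 0, "ay": 0, "az": 0, "claw": 45},
    {"tx": 0, "ty": 0, "tz": 0.3, "ax": 0, "ay": 0, "az": 0, "claw": 50},
    {"tx": 0, "ty": 0, "tz": 0.3, "ax": 0, "ay": 0, "az": 0, "claw": 50},
    {"tx": 0, "ty": 0, "tz": 0.3, "ax": 0, "ay": 0, "az": 0, "claw": 50},
    {"tx": 0, "ty": 0, "tz": -10, "ax": 0, "ay": 0, "az": 0, "claw": 50},
    {"tx": 0, "ty": 0, "tz": -30, "ax": 0, "ay": 0, "az": 0, "claw": 50},
    {"tx": 0, "ty": 0, "tz": -60, "ax": 0, "ay": 0, "az": 0, "claw": 50},
    {"tx": 0, "ty": 0, "tz": -90, "ax": 0, "ay": 0, "az": 0, "claw": 50},
    {"tx": 0, "ty": 0, "tz": -90, "ax": 0, "ay": 0, "az": 0, "claw": 50}
  ]
}}

```text
time_s: 33.08
tcp_pos: [0.4939, 0.0229, 0.227]
ee_rot: [[1.0, 0.001, 0.013], [0.001, -1.0, 0.002], [0.013, -0.002, -1.0]]
wrist_force: [0.8, -0.3, 0.9]
gripper_width: 0.572
gripper_force: 0.0
```

Call:
{"api": "servo_tool", "payload": {
  "deltas": [
    {"tx": 0, "ty": -40, "tz": 0, "ax": 0, "ay": 0, "az": 0, "claw": 50},
    {"tx": 0, "ty": -80, "tz": 0, "ax": 0, "ay": 0, "az": 0, "claw": 50},
    {"tx": 0, "ty": -120, "tz": 0, "ax": 0, "ay": 0, "az": 0, "claw": 50},
    {"tx": 0, "ty": -160, "tz": 0, "ax": 0, "ay": 0, "az": 0, "claw": 50},
    {"tx": 0, "ty": -200, "tz": 0, "ax": 0, "ay": 0, "az": 0, "claw": 50},
    {"tx": 0, "ty": -200, "tz": 0, "ax": 0, "ay": 0, "az": 0, "claw": 50},
    {"tx": 0, "ty": -200, "tz": 0, "ax": 0, "ay": 0, "az": 0, "claw": 50},
    {"tx": 0, "ty": -200, "tz": 0, "ax": 0, "ay": 0, "az": 0, "claw": 50}
  ]
}}

```text
time_s: 33.75
tcp_pos: [0.4899, 0.2222, 0.2202]
ee_rot: [[1.0, 0.001, -0.001], [0.001, -1.0, -0.001], [-0.001, 0.001, -1.0]]
wrist_force: [-0.3, -0.3, 0.1]
gripper_width: 0.573
gripper_force: 0.0
```

```bash
python3 - <<'E'
from h import *
S=grab('side');T=grab('top');print(sense()['time_s'],sense()['tcp_pos'])
a=cv2.resize(S[100:310,130:350],None,fx=1.9,fy=1.9);b=cv2.resize(S[120:230,190:280],None,fx=4,fy=4)[:a.shape[0]]
cv2.imwrite('pics/f.png',np.hstack([np.clip(a*1.4,0,255),np.clip(b*1.4,0,255)]).astype(np.uint8))
g={'side':S.mean(2),'top':T.mean(2)}
print(locate([np.r_[circ(11,70),circ(11,112)]],(.49,.0227),g,.052))
E
```

```text
34.15 [0.49033622 0.22166578 0.22083203]
(array([490.3819346 ,  23.55564015,  50.66710641]), array([ 0.14338211, -0.01149481, -0.09666356,  0.11292894]), [np.float32(12.49857), np.float32(9.639136)])
```

View pics/f.png

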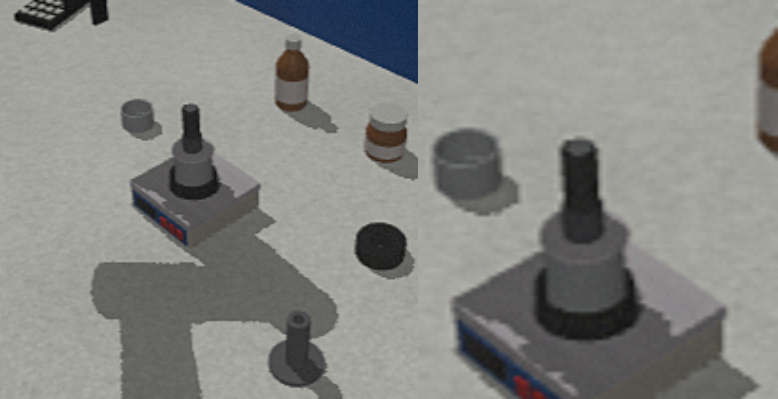

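The picture shows the ring, cup, lid and probe stacked upright on the heater, with the head on the collar. The probe measures z ≈ 51 mm against the 52 mm expected. The stand is upright and the bystanders haven't moved.

```bash
python3 -c "
from station import *
print(finish_job())"
```

```text
the job is handed in; nothing more can be done
None
```

The oil test cell is built and handed in at about 34 s: ring, deep cup, lid and probe looked seated and upright in the final picture, with the stand still standing; no verdict was returned.

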